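# Set up a strap clamp on a T-slot plate

### The arm

A 6-joint arm with a two-finger parallel gripper is mounted at the origin on a cart in front of the work surface, level with it; the furniture and walls round the work are solid. World frame = base frame: x ahead of the robot, y to its left, z up, the work surface at z = 0. Lengths are in m, angles in rad, forces in N, time in s.
With the tool pointing down it reaches from about 0.25 to 0.775 m from the base axis. Payload 4 kg.
Tool frame: the origin (TCP) lies on the centre line of the jaws, within the pads' length; the fingertips stand 17 mm ahead of it and the grasp point (between the pads) lies 2 mm behind it; z points along the fingers, y is the line along which they close (so a half turn about z gives the same grasp; the last joint's range is limited). The gripper opens to 94 mm and grips with 3 to 60 N. Pads are 16 mm wide; open, the fingers measure 119 mm over their backs; the gripper's body (75 mm by 177 mm) begins 78 mm behind the grasp point.
Start: joints at [-1.297, 0.087, 1.371, -0, 1.684, -0.103], TCP at [0.202, -0.511, 0.223] pointing down, gripper open.
Joint ranges: [-3.1, 3.1], [-0.76, 2.03], [0.27, 2.55], [-1.08, 4.22], [0.17, 2.65], [-2.57, 2.57]. Speed limits (rad/s): [2.79, 2.79, 3.14, 3.14, 3.14, 3.14].

### API

Orientations are given as [roll, pitch, yaw] about the fixed x, y, z axes, in that order (R = Rz(yaw) Ry(pitch) Rx(roll)).
In Python, from bench import robot gives the robot as it stands.
- The arm moves only by the tool servo_tool, never from a script. Its argument "plan" is a list of rows, each a list of 7 numbers: the shift along the tool's x, y, z normalised to -1 to 1, where 1 is 0.1 m, then the turn, a rotation vector about the tool's x, y, z normalised to -1 to 1, where 1 is pi/2 rad, then the finger opening in mm, from 0 to 94. In form: [[x, y, z, ax, ay, az, gripper], ...]. A call has 1 to 12 rows; each row is the pose to reach, as a shift and turn from the pose commanded when the call began, along the tool's axes at that moment; what a row does not reach only later rows make up. A row lasts 1/12 s, in which the tool goes at most 41.7 mm and 7.16 degrees, less where a joint would pass 70% of its speed; a pose out of reach is approached as far as the arm can. A call with a number of a shift or a turn outside -1 to 1 is refused whole. A call with a gripper value outside its range is refused whole. The fingers move at their own pace and stop on an object; the grip force is fixed at half the most. Time passes only in rows, so rows that repeat a pose let the fingers close. It gives the time, the measured TCP pose, the force, the opening and the grip force at its end, in the units of the state.
- robot.get_obs(): the state, without advancing time (a new reading comes with each control period).
- robot.snapshot(name): name is "side" or "top"; returns the picture (400x640x3 uint8, red, green, blue); there is no depth.
- robot.camera_params(name): a dict with "camera_matrix" (3x3 intrinsics, pixels), "distortion" ([k1, k2, p1, p2, k3] as OpenCV has them; the pictures are not rectified), "rvec" (rotation vector, rad) and "tvec" (3), from world to camera coordinates, as OpenCV has them. Camera axes: x right, y down, z forward; pixel columns grow to the right and rows downward; lengths in m; the calibration is good to about 2 mm. A picture is of the moment at which its call begins. camera_params takes no time and is no camera call.
- robot.close_job(): hands the job in; it is judged then, once.
Trained networks look in the newest picture that a camera, given by its name, has taken for a name from the list of things; names that differ only in an ending like _2 or _b are one class to them, and where a whole thing is asked for, a point or a joint stands for the part that bears it (a point fixed in the world has none). Each returns a list of dicts, best first, with "conf" (0 to 1); they miss things now and then, are a little off and sometimes report something else, mostly with a low value. They report only what shows in the picture. A call takes as long as a camera call. They do not tell look-alikes from the thing itself.
- robot.find_in(thing, camera): "extent" ([centre column, centre row, width, height] in pixels, round what is visible of it).
The state is a dict: "time": time; "joint_positions": joint angles; "qvel": joint speeds; "joint_torque": joint torques, N m; "tool_pos": TCP position; "ee_rot": TCP orientation; "wrist_force": force on the tool from outside, world axes, zero at the start; "wrist_torque": the same for the moment, N m; "width": finger opening in m; "finger_force": force on a finger pad.
Only numpy, scipy, OpenCV 4.12 (cv2) and the standard library are available. Lean on these libraries where they do the work, as an engineer would, in place of code of your own. Each camera call takes 0.05 s, during which the arm holds its last target. There are 200 camera calls.

### The job

Set up the aluminium flange plate for clamping on the T-slot plate, all square to it and centred on the middle slot: in front of the stud lay the two parallels on edge across the slots and put the flange plate lengthwise on top, a parallel under each half, its big bore to the front and its solid end about 20 mm short of the stud. Behind the stud, about 20 mm clear, stand the step block whose top is level with the flange plate's, then lower the slotted strap over the stud so that it lies level on the block and the flange plate's solid end, the stud near the middle of its slot. Leave the dial height setter and the layout tin where they stand.

Things in the scene. Friction and masses are not known exactly. Their poses are not given: they have to be found in the camera images.
- subplate: Fixed steel T-slot plate, 230 (x) x 160 (y) x 24 mm; three 12 mm slots run along x at y = -50, 0, +50 mm. Origin: centre of its underside; upper face 24 mm above it. A dark M10 stud (10 mm thick) stands fixed in the middle slot at x = +13, y = 0 mm, its top 60 mm above the upper face. Front (place of the work) is -x, behind the stud is +x. Turned up to 20 degrees.
- parallel_a: Bright ground steel parallel, a bar 10 (x) x 150 (y) x 22 mm high standing on its 10 mm edge, 0.26 kg. Origin at the centre of its underside. Grasp across the 10 mm. Twin of parallel_b; either may be the front one.
- parallel_b: The second parallel, identical to parallel_a (10 x 150 x 22 mm high, long along its y, origin at the centre of its underside).
- flange_plate: The work: flat aluminium plate 100 (x) x 60 (y) x 14 mm, 0.22 kg, with a 30 mm through bore at x = -24 mm (bored end -x, solid end +x) and four 6 mm corner holes. Origin: centre of its underside. Grasp across the 60 mm. On the parallels its underside is 22 mm, its top 36 mm above the T-slot plate's upper face.
- step_block_b: Lower black step block, 52 (x) x 60 (y) x 36 mm high, 0.42 kg; stairs rise along +y to a top step 36 mm high, about 30 mm deep, at the +y side. Origin: centre of its underside. Grasp across the 52 mm. On the T-slot plate its y goes along the plate's x, stairs facing the stud or away, as you like.
- step_block_a: The taller black step block, same footprint (52 x 60 mm, stairs rising along +y) but 44 mm high. Origin at the centre of its underside. Grasp across the 52 mm.
- strap: Dark slotted strap clamp, flat bar 150 (x) x 40 (y) x 12 mm, 0.32 kg, through slot 80 mm long (x), 18 mm wide (y) at its centre. Origin: centre of its underside. Symmetrical. Grasp across the 40 mm. The stud passes up through the slot, 4 mm play a side. Laid level its underside is 36 mm above the T-slot plate's face; centred 8 mm behind the stud it bears well on work and block.
- setter: Bystander: blue cube-shaped dial height setter, 55 x 54 x 64 mm high, standing loose on the worktop; leave it. Origin at the centre of its underside.
- tin: Bystander: round blue layout tin, 66 mm across, 37 mm high, standing loose on the worktop; leave it. Origin at the centre of its underside.
Things that resemble listed ones, but are neither listed nor needed, are in the scene too. Leave any orange look-alike of the step_block_b alone.

How it is judged:
By the outcome, as a careful person would: the job done as asked, in the order asked, and still so for the second after the job is handed in, with the robot touching nothing.
It also fails if it takes over 136 s, if anything falls off the work surface, if the arm or the gripper's body presses on something with over 40 N, if the wrist force passes 120 N, or if a joint passes its speed limit or range.

## Working session

There is one attempt and no reset: what is moved stays moved. The work goes in short steps, Python scripts to look and compute and a tool call to move; the robot and the scene stay as the last step left them, time stands still between calls to the robot, and variables do not carry over. Pictures are saved under pics/ and viewed, at most 16 in all, crops included, and the job is handed in when it is done.

Besides the shell and the picture viewer there is one more tool, called after "Request:" in YAML: its name, and indented under it one key for each argument. servo_tool: Moves the arm, as the interface text tells. Scaled input: -1 to 1 covers 0.1 m each way for a shift and pi/2 rad each way for a turn. Its arguments: {"type":"object","properties":{"plan":{"type":"array","items":{"type":"array","items":{"type":"number"}}}},"required":["plan"]}

```bash
mkdir -p pics; python3 - <<'E'
from bench import robot
import cv2
for n in("top","side"):
    im=robot.snapshot(n); cv2.imwrite(f"pics/{n}0.png",im[...,::-1])
    p=robot.camera_params(n); print(n,{k:[[round(float(x),4) for x in r] if hasattr(r,'__len__') else round(float(r),4) for r in v] for k,v in p.items()})
    import numpy as np
    R=cv2.Rodrigues(np.array(p['rvec'],float))[0]; print(-R.T@np.array(p['tvec']).ravel())
    for t in ["subplate","parallel_a","flange_plate","step_block_b","strap","setter","tin"]:
        print(t,[(round(d['conf'],2),[round(x) for x in d['extent']]) for d in robot.find_in(t,n)])
E
```

```text
top {'camera_matrix': [[393.8887, 0.0, 315.9863], [0.0, 393.8887, 202.9574], [0.0, 0.0, 1.0]], 'distortion': [-0.0778, 0.0, 0.0, 0.0, 0.0], 'rvec': [2.1652, -2.1648, 0.1164], 'tvec': [0.0083, 0.4946, 1.0963]}
[0.37277018 0.00710918 1.14344875]
subplate [(0.87, [322, 182, 59, 84])]
parallel_a [(0.76, [235, 164, 54, 12]), (0.75, [402, 164, 54, 1])]
flange_plate [(0.89, [231, 230, 21, 37])]
step_block_b [(0.94, [367, 244, 22, 19]), (0.92, [403, 231, 24, 19]), (0.67, [188, 225, 25, 25])]
strap [(0.61, [452, 174, 18, 50])]
setter [(0.88, [180, 165, 27, 22])]
tin [(0.85, [455, 228, 27, 26])]
side {'camera_matrix': [[517.6116, 0.0, 312.9539], [0.0, 517.6116, 198.2048], [0.0, 0.0, 1.0]], 'distortion': [-0.1229, 0.0, 0.0, 0.0, 0.0], 'rvec': [0.7133, -2.2389, 1.4938], 'tvec': [0.416, 0.1207, 1.2166]}
[-0.30353083  1.11347608  0.5794114 ]
subplate [(0.78, [303, 192, 90, 44]), (0.25, [243, 259, 35, 34])]
parallel_a [(0.74, [230, 223, 40, 25]), (0.57, [333, 170, 26, 18])]
flange_plate [(0.69, [284, 245, 48, 24])]
step_block_b [(0.87, [376, 195, 28, 16]), (0.79, [243, 258, 34, 35]), (0.54, [386, 180, 23, 15]), (0.18, [302, 193, 90, 40])]
strap [(0.51, [364, 162, 38, 15])]
setter [(0.79, [186, 236, 29, 27])]
tin [(0.69, [398, 168, 6, 14]), (0.21, [331, 171, 26, 17])]
```

View pics/top0.png

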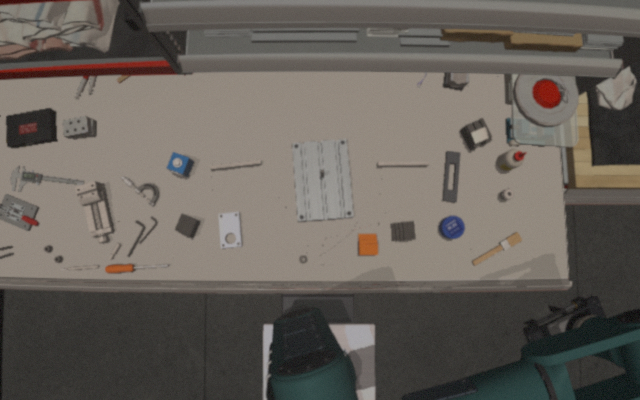

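View pics/side0.png

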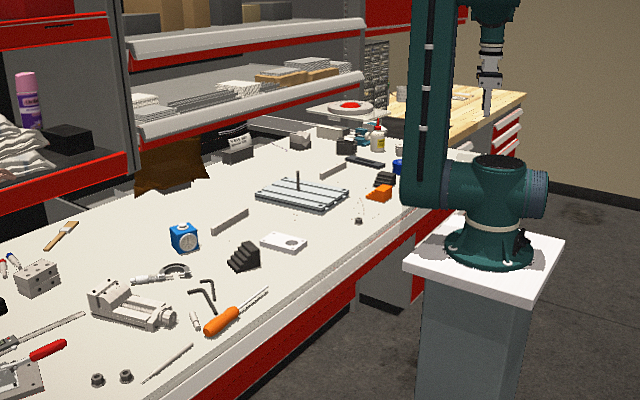

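The top view shows the subplate at (322,182), parallels at (236,165) and (402,164), the flange at (231,230) and the strap at (452,177). Step-block candidates are dark (187,226), dark (403,231) and orange (367,244). The orange one is a look-alike to leave alone. Height (36 or 44 mm) has to decide between the two dark blocks, so I'll make an enlarged crop.

```bash
cat >h.py <<'E'
import numpy as np,cv2
from bench import robot
from scipy.optimize import minimize
from scipy.ndimage import map_coordinates
def cam(n):
    p=robot.camera_params(n); return tuple(np.array(p[k],float) for k in("rvec","tvec","camera_matrix","distortion"))
def proj(P,n):
    r,t,K,d=cam(n); return cv2.projectPoints(np.asarray(P,float).reshape(-1,1,3),r,t,K,d)[0][:,0]
def unproj(uv,z,n):
    r,t,K,d=cam(n); q=cv2.undistortPoints(np.asarray(uv,float).reshape(-1,1,2),K,d)[:,0]
    R=cv2.Rodrigues(r)[0]; C=-R.T@t.ravel(); D=np.c_[q,np.ones(len(q))]@R
    return C+D*((z-C[2])/D[:,2])[:,None]
def box(sx,sy,sz):
    return np.array([[x*sx/2,y*sy/2,z] for x in(-1,1) for y in(-1,1) for z in(0,sz)])
def stair(h):  # footprint 52x60, top step y 0..30
    return np.array([[x*.026,y,z] for x in(-1,1) for y,z in((-.03,0),(.03,0),(0,h),(.03,h),(-.03,h*.25))])
def place(M,x,y,yaw,z=0):
    c,s=np.cos(yaw),np.sin(yaw); return M@np.array([[c,s,0],[-s,c,0],[0,0,1]])+[x,y,z]
def grads(im):
    g=cv2.GaussianBlur(im,(0,0),.7).astype(float)
    return [np.stack([cv2.Sobel(g[...,c],cv2.CV_64F,1,0)/8 for c in range(3)]),np.stack([cv2.Sobel(g[...,c],cv2.CV_64F,0,1)/8 for c in range(3)])]
def score(P,n,G):
    h=cv2.convexHull(proj(P,n).astype(np.float32))[:,0]; tot=0;L=0
    for a,b in zip(h,np.roll(h,-1,0)):
        l=np.hypot(*(b-a)); 
        if l<1.5: continue
        k=int(l*3)+2; p=a+(b-a)*np.linspace(.05,.95,k)[:,None]; nn=np.array([b[1]-a[1],a[0]-b[0]])/l
        s=sum(abs(map_coordinates(G[0][c],[p[:,1],p[:,0]],order=1)*nn[0]+map_coordinates(G[1][c],[p[:,1],p[:,0]],order=1)*nn[1]) for c in range(3))
        tot+=np.sqrt(s+1).mean()*l;L+=l
    return tot/L
def fit(M,x0,ims,z=0,r=(.012,.012,.15),w={}):
    Gs={n:grads(i) for n,i in ims.items()}
    f=lambda v:-sum(w.get(n,1)*score(place(M,*v,z),n,G) for n,G in Gs.items())
    best=None; rng=np.random.default_rng(0)
    c=[np.array(x0)]+[np.array(x0)+rng.uniform(-1,1,3)*r for _ in range(250)]
    c=sorted(c,key=f)[:4]
    for s in c:
        o=minimize(f,s,method="Nelder-Mead",options=dict(initial_simplex=[s,s+[.003,0,0],s+[0,.003,0],s+[0,0,.04]],xatol=1e-5,fatol=1e-4))
        if best is None or o.fun<best.fun: best=o
    return best.x,-best.fun
E
python3 - <<'E'
from h import *
T=cv2.imread("pics/top0.png");S=cv2.imread("pics/side0.png")
c=lambda I,u,v,w,h,W,H:cv2.resize(I[v-h//2:v+h//2,u-w//2:u+w//2],(W,H),interpolation=cv2.INTER_CUBIC)
r1=np.hstack([c(T,187,226,44,50,264,300),c(T,403,231,44,50,264,300),c(T,322,182,80,92,272,300)])
r2=np.hstack([c(S,243,258,60,60,300,300),c(S,386,185,60,60,300,300),c(T,231,230,34,52,200,300)])
cv2.imwrite("pics/crop1.png",np.vstack([r1,r2]))
for n,u in dict(sub=(322,182),L=(187,226),R=(403,231),O=(367,244),pa=(236,165),pb=(402,164),fl=(231,230),st=(452,177),setter=(180,164),tin=(452,228)).items(): print(n,unproj(u,.015,"top")[0].round(3))
print(robot.get_obs()["ee_rot"],robot.get_obs()["time"])
E
```

```text
sub [ 0.557 -0.009  0.015]
L [0.429 0.381 0.015]
R [ 0.415 -0.241  0.015]
O [ 0.378 -0.137  0.015]
pa [0.608 0.242 0.015]
pb [ 0.611 -0.243  0.015]
fl [0.418 0.253 0.015]
st [ 0.572 -0.39   0.015]
setter [0.611 0.409 0.015]
tin [ 0.423 -0.384  0.015]
[3.14140476e+00 3.44068595e-05 3.76804731e-01] 0.8
```

View pics/crop1.png

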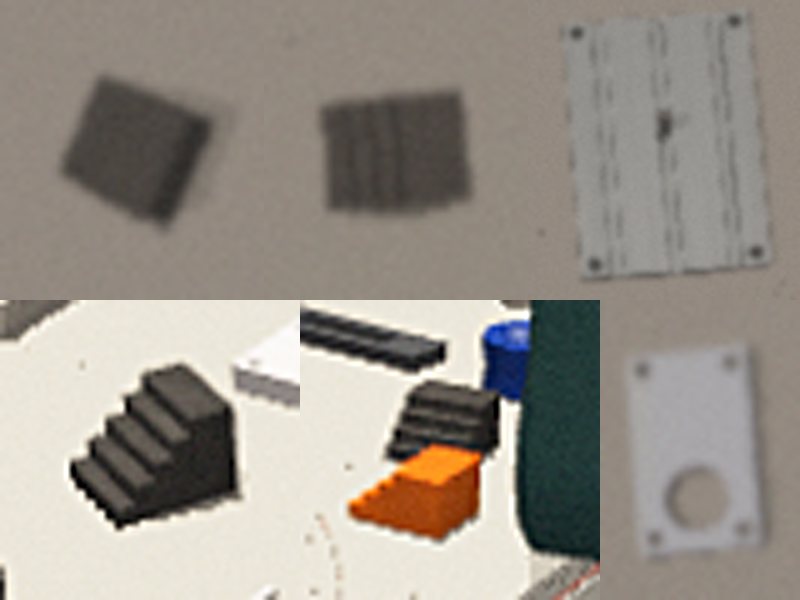

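The crop shows the left dark block (187,226) with five steps and looking taller. The right one (403,231) is lower, with a deep top step on its -y side. I'll check the heights with a model fit.

```bash
python3 - <<'E'
from h import *
ims={n:cv2.imread(f"pics/{n}0.png") for n in("top","side")}
t={"top":ims["top"]}
def go(n,M,x0,I,**k):
    v,s=fit(M,x0,I,**k); print(n,v[:2].round(4),np.degrees(v[2]).round(2),round(s,2)); return v
for I in(ims,t):
    go("sub",box(.23,.16,.024),(.557,-.009,.08),I)
    go("pa",box(.01,.15,.022),(.608,.242,0.05),I)
    go("pb",box(.01,.15,.022),(.611,-.243,0),I)
    go("fl",box(.1,.06,.014),(.418,.253,.05),I)
    go("st",box(.15,.04,.012),(.572,-.39,-.05),I)
    for h in(.036,.044):
        go(f"R{h}",stair(h),(.415,-.241,3.1),t)
        go(f"L{h}",stair(h),(.429,.381,-1.9),I); go(f"L'{h}",stair(h),(.429,.381,1.2),I)
E
```

```text
sub [ 0.56   -0.0087] 4.76 12.17
pa [0.6011 0.2485] 6.59 15.28Traceback (most recent call last):
  File "<stdin>", line 9, in <module>
  File "<stdin>", line 5, in go
  File "h.py", line 36, in fit
    c=sorted(c,key=f)[:4]
      ~~~~~~^^^^^^^^^
  File "h.py", line 33, in <lambda>
    f=lambda v:-sum(w.get(n,1)*score(place(M,*v,z),n,G) for n,G in Gs.items())
                ~~~^^^^^^^^^^^^^^^^^^^^^^^^^^^^^^^^^^^^^^^^^^^^^^^^^^^^^^^^^^^
  File "h.py", line 33, in <genexpr>
    f=lambda v:-sum(w.get(n,1)*score(place(M,*v,z),n,G) for n,G in Gs.items())
                               ~~~~~^^^^^^^^^^^^^^^^^^^
  File "h.py", line 23, in score
    h=cv2.convexHull(proj(P,n).astype(np.float32))[:,0]; tot=0;L=0
                     ~~~~^^^^^
  File "h.py", line 8, in proj
    r,t,K,d=cam(n); return cv2.projectPoints(np.asarray(P,float).reshape(-1,1,3),r,t,K,d)[0][:,0]
            ~~~^^^
  File "h.py", line 6, in cam
    p=robot.camera_params(n); return tuple(np.array(p[k],float) for k in("rvec","tvec","camera_matrix","distortion"))
ValueError: time passes only in moves, steps and waits
```

```bash
sed -i '1i from functools import lru_cache' h.py; sed -i 's/^def cam/@lru_cache\ndef cam/' h.py
python3 - <<'E'
from h import *
ims={n:cv2.imread(f"pics/{n}0.png") for n in("top","side")}
t={"top":ims["top"]}
def go(n,M,x0,I,**k):
    v,s=fit(M,x0,I,**k); print(n,v[:2].round(4),np.degrees(v[2]).round(2),round(s,2)); return v
for I in(ims,t):
    go("sub",box(.23,.16,.024),(.557,-.009,.08),I)
    go("pa",box(.01,.15,.022),(.608,.242,0.05),I)
    go("pb",box(.01,.15,.022),(.611,-.243,0),I)
    go("fl",box(.1,.06,.014),(.418,.253,.05),I)
    go("st",box(.15,.04,.012),(.572,-.39,1.5),I)
    for h in(.036,.044):
        go(f"R{h}",stair(h),(.415,-.241,3.1-3.14 if 0 else 1.5+1.6),t)
        go(f"L{h}",stair(h),(.429,.381,-1.9),I); go(f"L'{h}",stair(h),(.429,.381,1.2),I)
E
```

```text
sub [ 0.56   -0.0087] 4.76 12.17
pa [0.6011 0.2485] 6.59 15.28
pb [ 0.6042 -0.241 ] 0.35 16.06
fl [0.4164 0.259 ] 4.71 12.44
st [ 0.5736 -0.3894] -6.57 20.85
R0.036 [ 0.4143 -0.2387] 184.54 7.65
L0.036 [0.4282 0.3788] -115.9 15.35
L'0.036 [0.4311 0.3789] 65.93 16.49
R0.044 [ 0.4141 -0.2377] 184.23 7.64
L0.044 [0.4277 0.3792] -116.16 16.04
L'0.044 [0.4306 0.3791] 66.39 16.39
sub [ 0.5599 -0.0092] 4.87 3.67
pa [0.6024 0.2421] 6.51 5.76
pb [ 0.6055 -0.2416] 1.11 5.86
fl [0.4196 0.2603] 5.67 5.29
st [ 0.5819 -0.4352] 173.17 4.19
R0.036 [ 0.4143 -0.2387] 184.54 7.65
L0.036 [0.4289 0.3808] -114.01 7.4
L'0.036 [0.4315 0.3799] 70.06 6.84
R0.044 [ 0.4141 -0.2377] 184.23 7.64
L0.044 [0.4285 0.3796] -115.41 7.22
L'0.044 [0.4317 0.3787] 71.49 6.54
```

```bash
python3 - <<'E'
from h import *
ims={n:cv2.imread(f"pics/{n}0.png") for n in("top","side")}
for h in(.032,.036,.040,.044,.048):
    v,s=fit(stair(h),(.429,.380,2.69),ims); print(h,v.round(3),round(s,2))
vis={"sub":(box(.23,.16,.024),(.56,-.0088,np.radians(4.8))),"pa":(box(.01,.15,.022),(.602,.245,np.radians(6.5))),"pb":(box(.01,.15,.022),(.605,-.2414,np.radians(.7))),"fl":(box(.1,.06,.014),(.418,.2597,np.radians(5))),"st":(box(.15,.04,.012),(.5736,-.3894,np.radians(-6.57))),"R":(stair(.036),(.4143,-.2387,np.radians(184.5)))}
def mk(n,x0,x1,y0,y1,k):
    I=cv2.resize(ims[n][y0:y1,x0:x1],None,fx=k,fy=k,interpolation=cv2.INTER_CUBIC)
    for nm,(M,v) in vis.items():
        h=cv2.convexHull(proj(place(M,*v),n).astype(np.float32))[:,0]
        cv2.polylines(I,[np.int32(((h-[x0,y0]+.5)*k-.5)*8)],True,(0,255,0),1,cv2.LINE_AA,3)
    return I
a=mk("top",200,466,134,254,3);b=mk("side",200,440,140,270,3)
b=cv2.copyMakeBorder(b,0,0,0,a.shape[1]-b.shape[1],0)[:238]
b=mk("side",200,433,145,245,3); b=cv2.copyMakeBorder(b,0,0,0,max(0,a.shape[1]-b.shape[1]),0)[:240]
cv2.imwrite("pics/ov.png",np.vstack([a,b])); print(a.shape)
E
```

```text
0.032 [0.43  0.384 2.742] 19.08
0.036 [0.43  0.383 2.721] 19.32
0.04 [0.43  0.383 2.725] 19.76
0.044 [0.43  0.383 2.716] 19.64
0.048 [0.43  0.384 2.717] 18.15
(360, 798, 3)
```

View pics/ov.png

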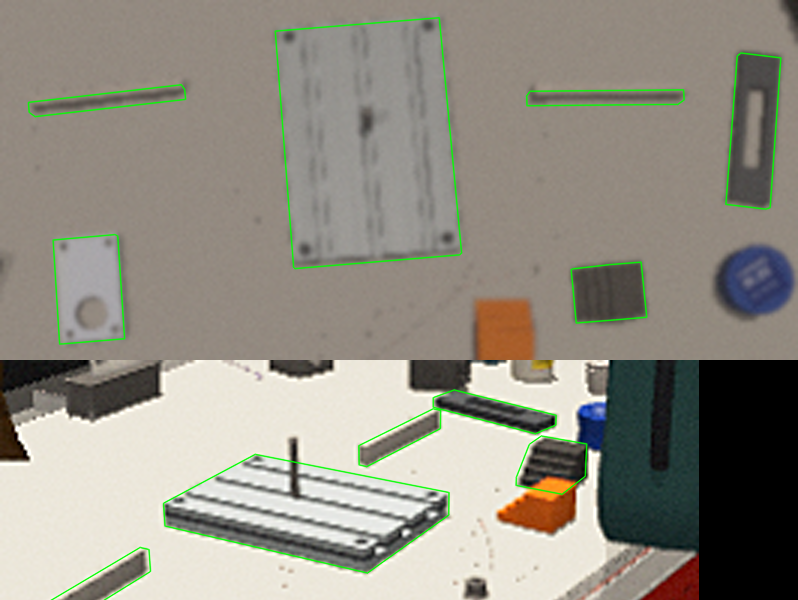

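The overlay fits all the outlines. The right dark block (403,231) matches the 36 mm model in both views, so it is step_block_b. The left five-step block is step_block_a, and the orange one stays put.

First, turn and move towards parallel_b.

Request:
servo_tool:
  plan:
    - [1,-1,0,0,0,-0.768,40]
    - [1,-1,0,0,0,-0.768,40]
    - [1,-1,0,0,0,-0.768,40]
    - [1,-1,0,0,0,-0.768,40]
    - [1,-1,0,0,0,-0.768,40]
    - [1,-1,0,0,0,-0.768,40]
    - [1,-1,0,0,0,-0.768,40]
    - [1,-1,0,0,0,-0.768,40]
    - [1,-1,0,0,0,-0.768,40]
    - [1,-1,0,0,0,-0.768,40]
    - [1,-1,0,0,0,-0.768,40]

```text
time: 1.72
tool_pos: [0.2586, -0.3816, 0.2226]
ee_rot: [3.141, 0.0, 1.584]
wrist_force: [-0.3, -0.5, -0.5]
width: 0.0405
finger_force: 0.0
```

```bash
cat >>h.py <<'E'
def go(*goals):
    """goals: (x,y,z,yaw_deg) in turn; prints the tool-axis shift (units of 0.1 m) and turn from the one before"""
    o=robot.get_obs(); p=np.array(o["tool_pos"]); f=o["ee_rot"][2]
    print("t",round(o["time"],2),"at",p.round(4),np.degrees(o["ee_rot"]).round(2),"w",round(o["width"],4),"F",np.round(o["wrist_force"],1))
    for x,y,z,a in goals:
        d=np.array([x,y,z])-p; c,s=np.cos(f),np.sin(f); dy=(np.degrees(f)-a+90)%180-90
        print("shift",np.round([10*(c*d[0]+s*d[1]),10*(s*d[0]-c*d[1]),-10*d[2]],3),"turn",round(dy/90,4))
        p=np.array([x,y,z]); f=f-np.radians(dy)
E
python3 -c "
from h import *
go((.605,-.2414,.12,90.7),(.605,-.2414,.02,90.7),(.605,-.2414,.12,94.8),(.5321,-.0111,.12,94.8))"
```

```text
t 1.72 at [ 0.2586 -0.3816  0.2226] [1.7999e+02 2.0000e-02 9.0790e+01] w 0.0405 F [-0.3 -0.5 -0.5]
shift [1.355 3.483 1.026] turn 0.0009
shift [0. 0. 1.] turn 0.0
shift [ 0.  0. -1.] turn -0.0456
shift [ 2.356 -0.534 -0.   ] turn 0.0
```

Request:
servo_tool:
  plan:
    - [0.339,0.871,0.256,0,0,0,40]
    - [0.339,0.871,0.256,0,0,0,40]
    - [0.339,0.871,0.256,0,0,0,40]
    - [0.339,0.871,0.256,0,0,0,40]

```text
time: 2.05
tool_pos: [0.347, -0.3449, 0.1953]
ee_rot: [-3.141, -0.003, 1.585]
wrist_force: [-0.3, 0.3, -0.6]
width: 0.0399
finger_force: 0.0
```

Request:
servo_tool:
  plan:
    - [0.339,0.871,0.256,0,0,0,40]
    - [0.339,0.871,0.256,0,0,0,40]
    - [0.339,0.871,0.256,0,0,0,40]
    - [0.339,0.871,0.256,0,0,0,40]

```text
time: 2.38
tool_pos: [0.4329, -0.3106, 0.17]
ee_rot: [-3.14, -0.002, 1.585]
wrist_force: [-0.7, -0.7, -0.3]
width: 0.0404
finger_force: 0.0
```

Request:
servo_tool:
  plan:
    - [0.339,0.871,0.256,0,0,0,40]
    - [0.339,0.871,0.256,0,0,0,40]
    - [0.339,0.871,0.256,0,0,0,40]
    - [0.339,0.871,0.256,0,0,0,40]

```text
time: 2.72
tool_pos: [0.519, -0.2763, 0.1446]
ee_rot: [-3.14, -0.001, 1.585]
wrist_force: [-0.3, -0.9, -0.5]
width: 0.0401
finger_force: 0.0
```

Request:
servo_tool:
  plan:
    - [0.339,0.871,0.256,0,0,0,40]
    - [0.339,0.871,0.256,0,0,0,40]
    - [0.339,0.871,0.256,0,0,0,40]
    - [0.339,0.871,0.256,0,0,0,40]
    - [0.339,0.871,0.256,0,0,0,40]

```text
time: 3.13
tool_pos: [0.6039, -0.2432, 0.1205]
ee_rot: [-3.14, 0.001, 1.582]
wrist_force: [0.4, -0.8, 1.0]
width: 0.0399
finger_force: 0.0
```

```bash
python3 -c "
from h import *
for n in('top','side'): cv2.imwrite(f'pics/{n}1.png',robot.snapshot(n)[...,::-1])
ims={n:cv2.imread(f'pics/{n}1.png') for n in('top','side')}
go((.605,-.2414,.02,90.7))
o=robot.get_obs();p=np.array(o['tool_pos'])
print(proj([p+[0,0,-.017]],'top'),proj([p+[0,0,-.017]],'side'))
A=[]
for n,(u,v) in (('top',(403,165)),('side',(335,165))): A.append(cv2.resize(ims[n][v-50:v+50,u-60:u+60],(400,333),interpolation=cv2.INTER_CUBIC))
cv2.imwrite('pics/c2.png',np.hstack(A))"
```

```text
t 3.23 at [ 0.6038 -0.2436  0.1215] [1.7998e+02 9.0000e-02 9.0590e+01] w 0.0399 F [ 0.4 -0.6  0.5]
shift [0.022 0.012 1.015] turn -0.0012
[[409.31919738 159.61538972]] [[333.85400679 142.99591828]]
```

View pics/c2.png

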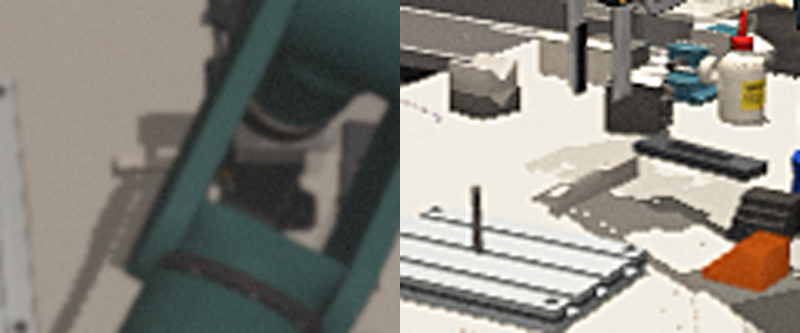

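The arm hides the parallel from above, but in the side view the fingers (about 333,143) hang over it. Descend and grasp.

Request:
servo_tool:
  plan:
    - [0.02,0.01,0.4,0,0,0,40]
    - [0.02,0.01,0.7,0,0,0,40]
    - [0.02,0.01,0.9,0,0,0,40]
    - [0.02,0.01,1.0,0,0,0,40]
    - [0.02,0.01,1.0,0,0,0,40]
    - [0.02,0.01,1.0,0,0,0,0]
    - [0.02,0.01,1.0,0,0,0,0]
    - [0.02,0.01,1.0,0,0,0,0]
    - [0.02,0.01,1.0,0,0,0,0]
    - [0.02,0.01,1.0,0,0,0,0]
    - [0.02,0.01,1.0,0,0,0,0]

```text
time: 4.15
tool_pos: [0.6077, -0.2402, 0.0217]
ee_rot: [3.138, 0.002, 1.583]
wrist_force: [1.3, -0.4, 2.9]
width: 0.0096
finger_force: 30.0
```

```bash
python3 -c "
from h import *
go()"
```

```text
t 4.15 at [ 0.6077 -0.2402  0.0217] [1.7978e+02 1.0000e-01 9.0720e+01] w 0.0096 F [ 1.3 -0.4  2.9]
```

Request:
servo_tool:
  plan:
    - [0,0,-0.3,0,0,0,0]
    - [0,0,-0.7,0,0,0,0]
    - [0,0,-1,0,0,0,0]
    - [0,0,-1,0,0,0,0]

```text
time: 4.48
tool_pos: [0.6094, -0.2413, 0.1282]
ee_rot: [3.13, 0.006, 1.583]
wrist_force: [1.6, -0.1, -1.3]
width: 0.0096
finger_force: 30.0
```

Request:
servo_tool:
  plan:
    - [0.8,-0.25,0,0,0,-0.0456,0]
    - [0.8,-0.25,0,0,0,-0.0456,0]
    - [0.8,-0.25,0,0,0,-0.0456,0]
    - [0.8,-0.25,0,0,0,-0.0456,0]

```text
time: 4.82
tool_pos: [0.5782, -0.1576, 0.1176]
ee_rot: [-3.137, -0.002, 1.658]
wrist_force: [-0.4, -1.1, -2.9]
width: 0.0102
finger_force: 30.0
```

Request:
servo_tool:
  plan:
    - [0.8,-0.2,0,0,0,0,0]
    - [0.8,-0.2,0,0,0,0,0]
    - [0.8,-0.2,0,0,0,0,0]
    - [0.8,-0.2,0,0,0,0,0]

```text
time: 5.15
tool_pos: [0.5529, -0.0812, 0.119]
ee_rot: [-3.14, 0.0, 1.657]
wrist_force: [-0.2, 0.1, -2.3]
width: 0.0098
finger_force: 30.0
```

```bash
python3 -c "
from h import *
go((.5321,-.0099,.06,94.8),(.5321,-.0099,.0465,94.8))"
```

```text
t 5.15 at [ 0.5529 -0.0812  0.119 ] [-1.799e+02  2.000e-02  9.494e+01] w 0.0098 F [-0.2  0.1 -2.3]
shift [ 0.729 -0.146  0.59 ] turn 0.0015
shift [0.    0.    0.135] turn 0.0
```

Request:
servo_tool:
  plan:
    - [0.35,-0.08,0,0,0,0,0]
    - [0.729,-0.146,0,0,0,0.001,0]
    - [0.729,-0.146,0.3,0,0,0.001,0]
    - [0.729,-0.146,0.59,0,0,0.001,0]
    - [0.729,-0.146,0.59,0,0,0.001,0]
    - [0.729,-0.146,0.59,0,0,0.001,0]
    - [0.729,-0.146,0.59,0,0,0.001,0]

```text
time: 5.73
tool_pos: [0.5342, -0.012, 0.062]
ee_rot: [3.14, 0.001, 1.652]
wrist_force: [-0.0, 0.0, -2.2]
width: 0.0094
finger_force: 30.0
```

```bash
python3 -c "
from h import *
go((.5321,-.0099,.0465,94.8))
cv2.imwrite('pics/side2.png',robot.snapshot('side')[...,::-1]);I={'side':cv2.imread('pics/side2.png')}
p=robot.get_obs()['tool_pos']
print(fit(box(.01,.15,.022),(p[0],p[1]-.0012,np.radians(4.8)),I,z=p[2]-.0217))
cv2.imwrite('pics/c3.png',cv2.resize(I['side'][120:230,220:380],(800,550),interpolation=cv2.INTER_CUBIC))"
```

```text
t 5.73 at [ 0.5342 -0.012   0.062 ] [1.7993e+02 5.0000e-02 9.4630e+01] w 0.0094 F [-0.   0.  -2.2]
shift [ 0.022 -0.019  0.155] turn -0.0019
(array([ 0.53077308, -0.0047983 ,  0.00485644]), np.float64(7.434709638323003))
```

View pics/c3.png

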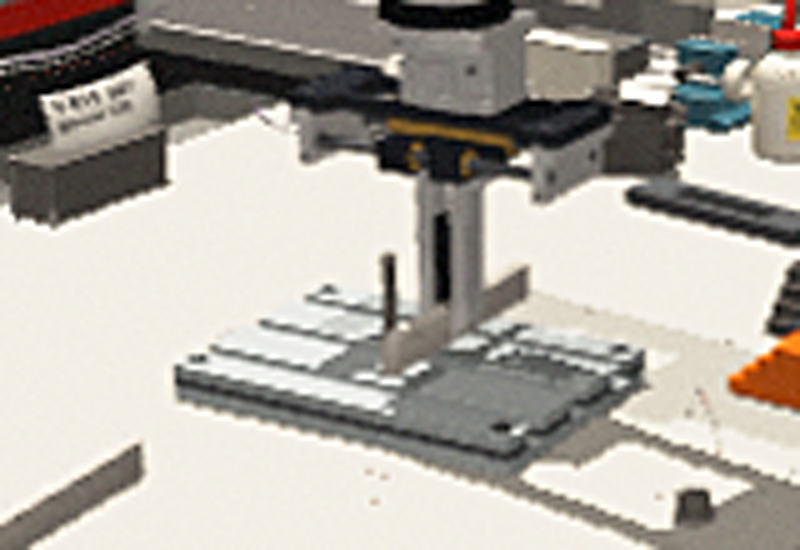

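Parallel_b hangs square over the plate in front of the stud. Lower, release and rise.

Request:
servo_tool:
  plan:
    - [0.02,-0.02,0.08,0,0,-0.001,0]
    - [0.02,-0.02,0.15,0,0,-0.001,0]
    - [0.02,-0.02,0.15,0,0,-0.001,0]
    - [0.02,-0.02,0.16,0,0,-0.001,0]
    - [0.02,-0.02,0.16,0,0,-0.001,0]
    - [0.02,-0.02,0.16,0,0,-0.001,30]
    - [0.02,-0.02,0.16,0,0,-0.001,30]
    - [0.02,-0.02,0.16,0,0,-0.001,30]
    - [0.02,-0.02,0.16,0,0,-0.001,30]

```text
time: 6.53
tool_pos: [0.5311, -0.0088, 0.0453]
ee_rot: [3.141, 0.0, 1.655]
wrist_force: [-0.3, 0.6, -0.0]
width: 0.0294
finger_force: 0.0
```

Request:
servo_tool:
  plan:
    - [0,0,-0.3,0,0,0,30]
    - [0,0,-0.7,0,0,0,30]
    - [0,0,-1,0,0,0,30]
    - [0,0,-1,0,0,0,30]

```text
time: 6.87
tool_pos: [0.5351, -0.0092, 0.1533]
ee_rot: [3.127, 0.003, 1.655]
wrist_force: [1.4, 0.1, 1.6]
width: 0.0299
finger_force: 0.0
```

```bash
python3 -c "
from h import *
go((.604,.2435,.12,96.5),(.604,.2435,.0215,96.5),(.604,.2435,.12,94.8),(.4703,-.0163,.1,94.8))"
```

```text
t 6.87 at [ 0.5351 -0.0092  0.1533] [1.7917e+02 1.7000e-01 9.4820e+01] w 0.0299 F [1.4 0.1 1.6]
shift [2.46  0.899 0.333] turn -0.0187
shift [0.    0.    0.985] turn 0.0
shift [ 0.     0.    -0.985] turn 0.0189
shift [-2.477 -1.55   0.2  ] turn 0.0
```

Request:
servo_tool:
  plan:
    - [0.82,0.29,0.08,0,0,-0.019,40]
    - [0.82,0.29,0.08,0,0,-0.019,40]
    - [0.82,0.29,0.08,0,0,-0.019,40]
    - [0.82,0.29,0.08,0,0,-0.019,40]

```text
time: 7.2
tool_pos: [0.5526, 0.0773, 0.1361]
ee_rot: [-3.14, -0.0, 1.688]
wrist_force: [-0.1, -0.8, 0.2]
width: 0.0397
finger_force: 0.0
```

Request:
servo_tool:
  plan:
    - [0.82,0.29,0.08,0,0,0,40]
    - [0.82,0.29,0.08,0,0,0,40]
    - [0.82,0.29,0.08,0,0,0,40]
    - [0.82,0.29,0.08,0,0,0,40]

```text
time: 7.53
tool_pos: [0.572, 0.1607, 0.1281]
ee_rot: [-3.14, 0.001, 1.687]
wrist_force: [-0.9, -0.1, 1.0]
width: 0.0397
finger_force: 0.0
```

Request:
servo_tool:
  plan:
    - [0.82,0.29,0.08,0,0,0,40]
    - [0.82,0.29,0.08,0,0,0,40]
    - [0.82,0.29,0.08,0,0,0,40]
    - [0.82,0.29,0.08,0,0,0,40]
    - [0.82,0.29,0.08,0,0,0,40]
    - [0.82,0.29,0.08,0,0,0,40]

```text
time: 8.03
tool_pos: [0.5919, 0.2425, 0.1214]
ee_rot: [3.142, 0.001, 1.682]
wrist_force: [0.3, -0.1, 0.4]
width: 0.0401
finger_force: 0.0
```

```bash
python3 -c "
from h import *
go((.604,.2435,.0215,96.5))
cv2.imwrite('pics/top2.png',robot.snapshot('top')[...,::-1])
I={'top':cv2.imread('pics/top2.png')}
print('pb',fit(box(.01,.15,.022),(.5315,-.010,np.radians(4.8)),I,z=.024))
print('sub',fit(box(.23,.16,.024),(.56,-.0088,np.radians(4.8)),I))
"
```

```text
t 8.03 at [0.5919 0.2425 0.1214] [1.80e+02 7.00e-02 9.64e+01] w 0.0401 F [ 0.3 -0.1  0.4]
shift [-0.003  0.121  0.999] turn -0.0012
pb (array([ 0.52502029, -0.0158362 ,  0.0853458 ]), np.float64(5.950382914094289))
sub (array([ 0.55978171, -0.0086637 ,  0.08806977]), np.float64(3.7347461282711576))
```

Request:
servo_tool:
  plan:
    - [0,0.12,0.3,0,0,0,40]
    - [0,0.12,0.7,0,0,0,40]
    - [0,0.12,0.9,0,0,0,40]
    - [0,0.12,1.0,0,0,0,40]
    - [0,0.12,1.0,0,0,0,40]
    - [0,0.12,1.0,0,0,0,0]
    - [0,0.12,1.0,0,0,0,0]
    - [0,0.12,1.0,0,0,0,0]
    - [0,0.12,1.0,0,0,0,0]
    - [0,0.12,1.0,0,0,0,0]
    - [0,0.12,1.0,0,0,0,0]

```text
time: 9.0
tool_pos: [0.6051, 0.2465, 0.0225]
ee_rot: [3.138, -0.0, 1.685]
wrist_force: [2.0, 0.0, 3.0]
width: 0.0096
finger_force: 30.0
```

Request:
servo_tool:
  plan:
    - [0,0,-0.3,0,0,0,0]
    - [0,0,-0.6,0,0,0,0]
    - [0,0,-0.9,0,0,0,0]
    - [0,0,-0.9,0,0,0,0]
    - [0,0,-0.9,0,0,0,0]
    - [0,0,-0.9,0,0,0,0]

```text
time: 9.5
tool_pos: [0.6024, 0.2459, 0.1089]
ee_rot: [-3.138, 0.001, 1.685]
wrist_force: [0.6, 0.2, -2.4]
width: 0.0102
finger_force: 30.0
```

```bash
python3 -c "
from h import *
go((.4703,-.0163,.1,94.8))
for n in('top','side'): cv2.imwrite(f'pics/{n}3.png',robot.snapshot(n)[...,::-1])
I={n:cv2.imread(f'pics/{n}3.png') for n in('top','side')}
for s in((.525,-.0158),(.5315,-.01)):
  for J in (I,{'side':I['side']},{'top':I['top']}): print('pb',fit(box(.01,.15,.022),(*s,np.radians(4.8)),J,z=.024,r=(.004,.004,.04)))
A=[]
for n,(x0,x1,y0,y1) in (('top',(280,365,130,230)),('side',(245,365,150,230))):
    k=400/(x1-x0); im=cv2.resize(I[n][y0:y1,x0:x1],None,fx=k,fy=k,interpolation=cv2.INTER_CUBIC)
    h=proj(place(box(.01,.15,.022),.5311,-.010,np.radians(4.8),.024),n)
    for q in h: cv2.circle(im,tuple(int(v) for v in (q-[x0,y0]+.5)*k-.5),2,(0,255,0),-1)
    A.append(cv2.copyMakeBorder(im,0,480-im.shape[0],0,0,0))
cv2.imwrite('pics/c4.png',np.hstack(A))
"
```

```text
t 9.5 at [0.6024 0.2459 0.1089] [-1.7979e+02  4.0000e-02  9.6530e+01] w 0.0102 F [ 0.6  0.2 -2.4]
shift [-2.455 -1.611  0.089] turn 0.0192
pb (array([ 0.52383521, -0.00776377,  0.07963231]), np.float64(14.426052911939104))
pb (array([ 0.51949236, -0.00083696,  0.10096423]), np.float64(9.12307753288316))
pb (array([ 0.52497313, -0.01570894,  0.08568272]), np.float64(5.959580319877879))
pb (array([ 0.52388854, -0.00795906,  0.08055885]), np.float64(14.42622610214504))
pb (array([ 0.5194954 , -0.00083557,  0.10097721]), np.float64(9.12307376287357))
pb (array([ 0.524971  , -0.01570827,  0.08575795]), np.float64(5.959582449893057))
```

View pics/c4.png

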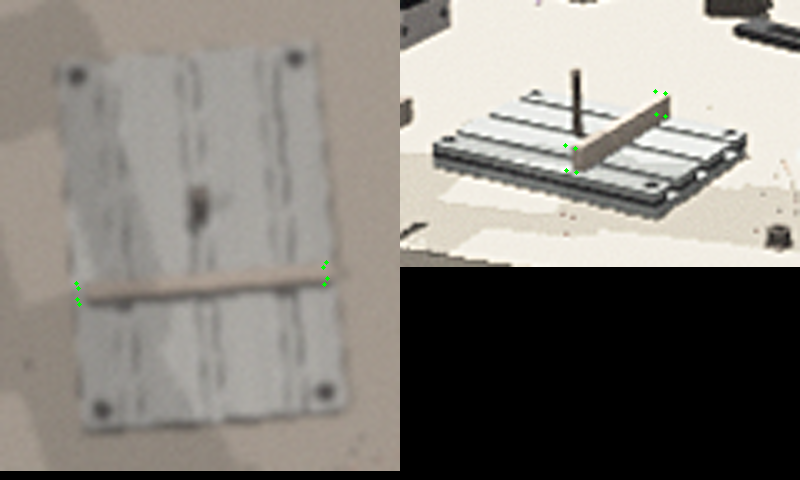

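Both views show parallel_b upright and square in front of the stud, at about plate x = -35, which is well under the rear half. Now parallel_a goes in front.

Request:
servo_tool:
  plan:
    - [-0.8,-0.42,0,0,0,0.019,0]
    - [-0.8,-0.42,0,0,0,0.019,0]
    - [-0.8,-0.42,0,0,0,0.019,0]
    - [-0.8,-0.42,0,0,0,0.019,0]

```text
time: 9.93
tool_pos: [0.569, 0.1595, 0.1085]
ee_rot: [-3.136, 0.001, 1.652]
wrist_force: [0.4, 0.6, -2.8]
width: 0.01
finger_force: 30.0
```

Request:
servo_tool:
  plan:
    - [-0.8,-0.56,0,0,0,0,0]
    - [-0.8,-0.56,0,0,0,0,0]
    - [-0.8,-0.56,0,0,0,0,0]
    - [-0.8,-0.56,0,0,0,0,0]

```text
time: 10.27
tool_pos: [0.5206, 0.0761, 0.1101]
ee_rot: [-3.139, 0.0, 1.652]
wrist_force: [-0.5, 0.7, -2.9]
width: 0.0099
finger_force: 30.0
```

Request:
servo_tool:
  plan:
    - [-0.8,-0.55,0,0,0,0,0]
    - [-0.8,-0.55,0,0,0,0,0]
    - [-0.8,-0.55,0,0,0,0,0]
    - [-0.8,-0.55,0,0,0,0,0]
    - [-0.8,-0.55,0,0,0,0,0]
    - [-0.8,-0.55,0,0,0,0,0]

```text
time: 10.77
tool_pos: [0.4751, -0.0053, 0.1111]
ee_rot: [3.141, -0.001, 1.656]
wrist_force: [0.9, 0.0, -2.0]
width: 0.0097
finger_force: 30.0
```

```bash
python3 -c "
from h import *
go((.4753,-.013,.06,94.8),(.4753,-.013,.0465,94.8))"
```

```text
t 10.77 at [ 0.4751 -0.0053  0.1111] [ 1.7994e+02 -6.0000e-02  9.4880e+01] w 0.0097 F [ 0.9  0.  -2. ]
shift [-0.077 -0.004  0.511] turn 0.0009
shift [0.    0.    0.135] turn 0.0
```

Request:
servo_tool:
  plan:
    - [-0.08,0,0.2,0,0,0,0]
    - [-0.08,0,0.45,0,0,0,0]
    - [-0.08,0,0.57,0,0,0,0]
    - [-0.08,0,0.61,0,0,0,0]
    - [-0.08,0,0.64,0,0,0,0]
    - [-0.08,0,0.65,0,0,0,0]
    - [-0.08,0,0.65,0,0,0,0]
    - [-0.08,0,0.65,0,0,0,0]

```text
time: 11.43
tool_pos: [0.4757, -0.0146, 0.0471]
ee_rot: [3.139, 0.001, 1.655]
wrist_force: [1.2, 0.6, -1.8]
width: 0.01
finger_force: 30.0
```

```bash
python3 -c "
from h import *
go((.4753,-.013,.0455,94.8))
cv2.imwrite('pics/side4.png',robot.snapshot('side')[...,::-1]);I={'side':cv2.imread('pics/side4.png')}
p=robot.get_obs()['tool_pos']
print(fit(box(.01,.15,.022),(p[0],p[1]-.0012,np.radians(4.8)),I,z=.024,r=(.01,.01,.06)))"
```

```text
t 11.43 at [ 0.4757 -0.0146  0.0471] [1.7986e+02 3.0000e-02 9.4840e+01] w 0.01 F [ 1.2  0.6 -1.8]
shift [ 0.016 -0.002  0.016] turn 0.0005
(array([ 0.47439429, -0.00674696,  0.01253482]), np.float64(6.53274952004126))
```

Request:
servo_tool:
  plan:
    - [0.01,0,0.015,0,0,0,0]
    - [0.01,0,0.015,0,0,0,0]
    - [0.01,0,0.015,0,0,0,20]
    - [0.01,0,0.015,0,0,0,20]
    - [0.01,0,0.015,0,0,0,20]
    - [0.01,0,0.015,0,0,0,24]

```text
time: 11.98
tool_pos: [0.4745, -0.0137, 0.0445]
ee_rot: [3.141, -0.0, 1.655]
wrist_force: [-0.1, 0.4, 0.1]
width: 0.0229
finger_force: 0.0
```

Request:
servo_tool:
  plan:
    - [0,0,-0.1,0,0,0,24]
    - [0,0,-0.3,0,0,0,24]
    - [0,0,-0.6,0,0,0,24]
    - [0,0,-0.8,0,0,0,30]
    - [0,0,-0.8,0,0,0,30]

```text
time: 12.4
tool_pos: [0.4778, -0.0141, 0.1305]
ee_rot: [3.131, 0.002, 1.655]
wrist_force: [0.2, 0.1, 0.2]
width: 0.0296
finger_force: 0.0
```

Request:
servo_tool:
  plan:
    - [0.9,-0.2,-0.2,0,0,0.3,80]
    - [0.9,-0.2,-0.2,0,0,0.6,80]
    - [0.9,-0.2,-0.2,0,0,0.995,80]
    - [0.9,-0.2,-0.2,0,0,0.995,80]
    - [0.9,-0.2,-0.2,0,0,0.995,80]
    - [0.9,-0.2,-0.2,0,0,0.995,80]
    - [0.9,-0.2,-0.2,0,0,0.995,80]
    - [0.9,-0.2,-0.2,0,0,0.995,80]
    - [0.9,-0.2,-0.2,0,0,0.995,80]
    - [0.9,-0.2,-0.2,0,0,0.995,80]
    - [0.9,-0.2,-0.2,0,0,0.995,80]
    - [0.9,-0.2,-0.2,0,0,0.995,80]

```text
time: 13.4
tool_pos: [0.4465, 0.0743, 0.1437]
ee_rot: [-3.141, 0.001, 0.177]
wrist_force: [0.4, -0.2, 0.1]
width: 0.0798
finger_force: 0.0
```

```bash
python3 -c "
from h import *
go((.35,.2597,.15,5),(.418,.2597,.12,5),(.418,.2597,.02,5))
for n in('top','side'): cv2.imwrite(f'pics/{n}5.png',robot.snapshot(n)[...,::-1])
I={n:cv2.imread(f'pics/{n}5.png') for n in('top','side')}
for J in ({'side':I['side']},{'top':I['top']}):
  print('pb',fit(box(.01,.15,.022),(.5245,-.0157,np.radians(4.8)),J,z=.024,r=(.008,.008,.04)))
  print('pa',fit(box(.01,.15,.022),(.4745,-.015,np.radians(4.8)),J,z=.024,r=(.008,.008,.04)))
A=[]
for n,(x0,x1,y0,y1) in (('top',(280,365,130,230)),('side',(245,365,150,230))):
    k=400/(x1-x0); A.append(cv2.copyMakeBorder(im:=cv2.resize(I[n][y0:y1,x0:x1],None,fx=k,fy=k,interpolation=cv2.INTER_CUBIC),0,480-im.shape[0],0,0,0))
cv2.imwrite('pics/c5.png',np.hstack(A))
"
```

```text
t 13.4 at [0.4465 0.0743 0.1437] [-1.7999e+02  8.0000e-02  1.0170e+01] w 0.0798 F [ 0.4 -0.2  0.1]
shift [-0.622 -1.995 -0.063] turn 0.0574
shift [0.677 0.059 0.3  ] turn 0.0
shift [0. 0. 1.] turn 0.0
pb (array([ 0.51876137, -0.00071233,  0.11689684]), np.float64(9.330317442085718))
pa (array([ 0.46309702, -0.00117502,  0.11554963]), np.float64(8.784125890215293))
pb (array([ 0.52434243, -0.02123365,  0.12410728]), np.float64(4.550513567569078))
pa (array([ 0.47128754, -0.02293611,  0.05502186]), np.float64(3.449405181527856))
```

View pics/c5.png

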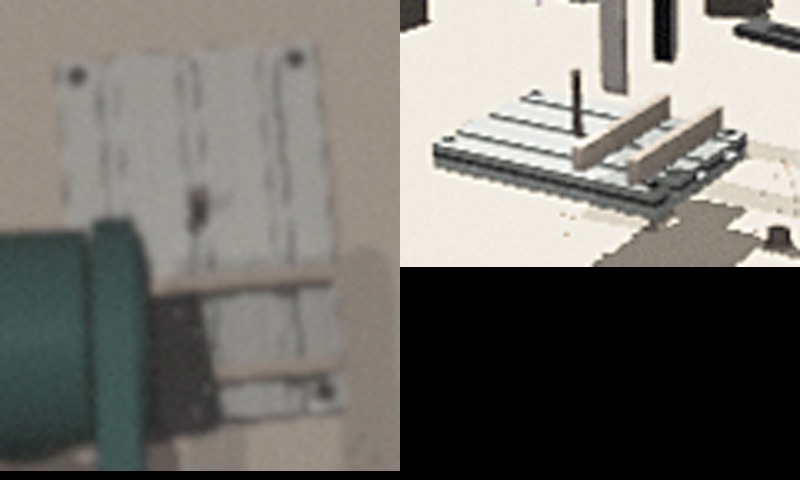

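Both parallels stand square, front and rear. Now the flange plate.

Request:
servo_tool:
  plan:
    - [0.02,-0.94,0.12,0,0,0.057,80]
    - [0.02,-0.94,0.12,0,0,0.057,80]
    - [0.02,-0.94,0.12,0,0,0.057,80]
    - [0.02,-0.94,0.12,0,0,0.057,80]

```text
time: 13.83
tool_pos: [0.4306, 0.1691, 0.1315]
ee_rot: [-3.141, 0.002, 0.101]
wrist_force: [-0.1, -0.1, 0.3]
width: 0.0798
finger_force: 0.0
```

Request:
servo_tool:
  plan:
    - [0.1,-0.93,0.12,0,0,0,80]
    - [0.1,-0.93,0.12,0,0,0,80]
    - [0.1,-0.93,0.12,0,0,0,80]
    - [0.1,-0.93,0.12,0,0,0,80]
    - [0.1,-0.93,0.12,0,0,0,80]
    - [0.1,-0.93,0.12,0,0,0,80]

```text
time: 14.33
tool_pos: [0.4334, 0.259, 0.1206]
ee_rot: [3.14, -0.0, 0.094]
wrist_force: [1.0, 0.4, 0.4]
width: 0.0797
finger_force: 0.0
```

```bash
python3 -c "
from h import *
go((.419,.2597,.02,5))
for n in('top','side'): cv2.imwrite(f'pics/{n}6.png',robot.snapshot(n)[...,::-1])
I={n:cv2.imread(f'pics/{n}6.png') for n in('top','side')}
for J in ({'top':I['top']},I):
  print('pb',fit(box(.01,.15,.022),(.5245,-.0157,np.radians(4.8)),J,z=.024,r=(.008,.008,.04)))
  print('pa',fit(box(.01,.15,.022),(.4705,-.018,np.radians(4.8)),J,z=.024,r=(.008,.008,.04)))
x0,x1,y0,y1=285,360,130,230
cv2.imwrite('pics/c6.png',cv2.resize(I['top'][y0:y1,x0:x1],None,fx=6,fy=6,interpolation=cv2.INTER_CUBIC))
"
```

```text
t 14.33 at [0.4334 0.259  0.1206] [179.92  -0.     5.36] w 0.0797 F [1.  0.4 0.4]
shift [-0.142 -0.021  1.006] turn 0.004
pb (array([ 0.52441844, -0.00994222,  0.08762733]), np.float64(5.920402767335417))
pa (array([ 0.46883867, -0.01002333,  0.08758201]), np.float64(5.484945121568166))
pb (array([ 0.52380034, -0.00786685,  0.08077878]), np.float64(14.593462578176206))
pa (array([ 0.46758494, -0.00891699,  0.0942518 ]), np.float64(13.845064749609659))
```

View pics/c6.png

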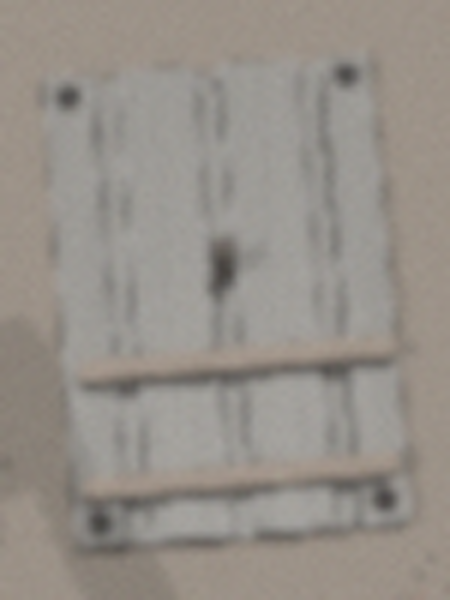

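The clear top view puts both parallels square and centred within about 2 mm, at plate x ≈ -33 and -88. Grasp the flange.

Request:
servo_tool:
  plan:
    - [-0.12,-0.02,0.3,0,0,0.004,80]
    - [-0.12,-0.02,0.7,0,0,0.004,80]
    - [-0.12,-0.02,0.9,0,0,0.004,80]
    - [-0.12,-0.02,1.0,0,0,0.004,80]
    - [-0.12,-0.02,1.0,0,0,0.004,80]
    - [-0.12,-0.02,1.0,0,0,0.004,50]
    - [-0.12,-0.02,1.0,0,0,0.004,50]
    - [-0.12,-0.02,1.0,0,0,0.004,50]
    - [-0.12,-0.02,1.0,0,0,0.004,50]
    - [-0.12,-0.02,1.0,0,0,0.004,50]

```text
time: 15.27
tool_pos: [0.4221, 0.2612, 0.0219]
ee_rot: [3.141, -0.003, 0.088]
wrist_force: [-0.4, -2.9, 4.0]
width: 0.0596
finger_force: 30.0
```

Request:
servo_tool:
  plan:
    - [0,0,-0.3,0,0,0,50]
    - [0,0,-0.6,0,0,0,50]
    - [0,0,-0.9,0,0,0,50]
    - [0,0,-0.9,0,0,0,50]
    - [0,0,-0.9,0,0,0,50]

```text
time: 15.68
tool_pos: [0.4218, 0.2623, 0.1121]
ee_rot: [-3.14, -0.004, 0.088]
wrist_force: [0.3, -0.4, -3.0]
width: 0.0592
finger_force: 30.0
```

```bash
python3 -c "
from h import *
go((.503,-.0135,.11,4.8),(.503,-.0135,.067,4.8))"
```

```text
t 15.68 at [0.4218 0.2623 0.1121] [-179.88   -0.22    5.05] w 0.0592 F [ 0.3 -0.4 -3. ]
shift [0.566 2.819 0.021] turn 0.0027
shift [0.   0.   0.43] turn 0.0
```

Request:
servo_tool:
  plan:
    - [0.2,0.94,0,0,0,0.003,50]
    - [0.2,0.94,0,0,0,0.003,50]
    - [0.2,0.94,0,0,0,0.003,50]
    - [0.2,0.94,0,0,0,0.003,50]

```text
time: 16.02
tool_pos: [0.4481, 0.1667, 0.1075]
ee_rot: [3.14, 0.005, 0.079]
wrist_force: [-0.4, -0.0, -2.5]
width: 0.0596
finger_force: 30.0
```

Request:
servo_tool:
  plan:
    - [0.2,0.94,0,0,0,0,50]
    - [0.2,0.94,0,0,0,0,50]
    - [0.2,0.94,0,0,0,0,50]
    - [0.2,0.94,0,0,0,0,50]

```text
time: 16.35
tool_pos: [0.4762, 0.0758, 0.1083]
ee_rot: [3.141, 0.004, 0.08]
wrist_force: [-0.4, -0.1, -1.2]
width: 0.0593
finger_force: 30.0
```

Request:
servo_tool:
  plan:
    - [0.18,0.94,0,0,0,0,50]
    - [0.18,0.94,0,0,0,0,50]
    - [0.18,0.94,0,0,0,0,50]
    - [0.18,0.94,0,0,0,0,50]
    - [0.18,0.94,0,0,0,0,50]
    - [0.18,0.94,0,0,0,0,50]
    - [0.18,0.94,0,0,0,0,50]

```text
time: 16.93
tool_pos: [0.5019, -0.0127, 0.11]
ee_rot: [-3.14, 0.001, 0.085]
wrist_force: [0.8, -0.3, -2.5]
width: 0.0598
finger_force: 30.0
```

```bash
python3 -c "
from h import *
go((.5045,-.0133,.0685,4.8))
for n in('top','side'): cv2.imwrite(f'pics/{n}7.png',robot.snapshot(n)[...,::-1])"
```

```text
t 16.93 at [ 0.5019 -0.0127  0.11  ] [-1.7993e+02  6.0000e-02  4.8900e+00] w 0.0598 F [ 0.8 -0.3 -2.5]
shift [0.026 0.008 0.415] turn 0.001
```

Request:
servo_tool:
  plan:
    - [0.025,0.008,0.15,0,0,0.001,50]
    - [0.025,0.008,0.3,0,0,0.001,50]
    - [0.025,0.008,0.37,0,0,0.001,50]
    - [0.025,0.008,0.4,0,0,0.001,50]
    - [0.025,0.008,0.42,0,0,0.001,50]
    - [0.025,0.008,0.425,0,0,0.001,50]
    - [0.025,0.008,0.425,0,0,0.001,50]
    - [0.025,0.008,0.425,0,0,0.001,50]

```text
time: 17.7
tool_pos: [0.5056, -0.0153, 0.0689]
ee_rot: [3.141, -0.002, 0.082]
wrist_force: [0.2, 0.0, -2.3]
width: 0.0596
finger_force: 30.0
```

```bash
python3 -c "
from h import *
go((.5045,-.0133,.0675,4.8))
cv2.imwrite('pics/side8.png',robot.snapshot('side')[...,::-1]);I=cv2.imread('pics/side8.png')
cv2.imwrite('pics/c8.png',cv2.resize(I[140:220,240:370],(780,480),interpolation=cv2.INTER_CUBIC))"
```

```text
t 17.7 at [ 0.5056 -0.0153  0.0689] [ 1.7997e+02 -9.0000e-02  4.6700e+00] w 0.0596 F [ 0.2  0.  -2.3]
shift [-0.01  -0.021  0.014] turn -0.0014
```

View pics/c8.png

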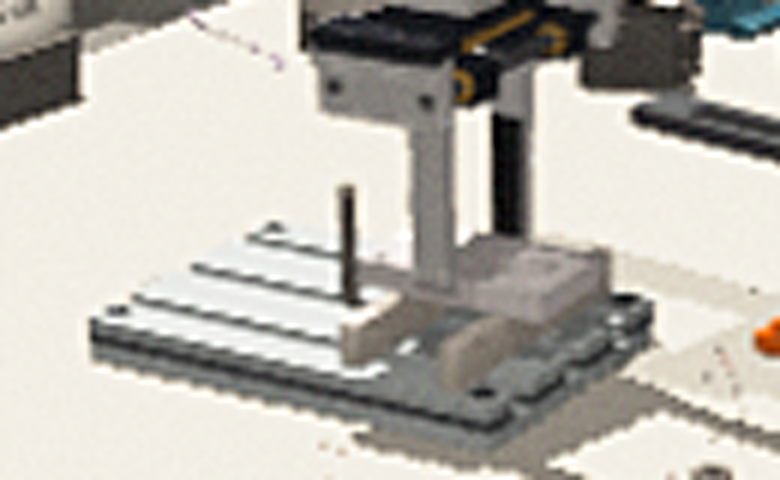

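The flange is over both parallels with its solid end towards the stud. Set it down and release.

Request:
servo_tool:
  plan:
    - [-0.01,-0.015,0.008,0,0,-0.001,50]
    - [-0.01,-0.015,0.014,0,0,-0.001,50]
    - [-0.01,-0.015,0.014,0,0,-0.001,50]
    - [-0.01,-0.015,0.014,0,0,-0.001,66]
    - [-0.01,-0.015,0.014,0,0,-0.001,74]
    - [-0.01,-0.015,0.014,0,0,-0.001,80]
    - [-0.01,-0.015,0.014,0,0,-0.001,80]

```text
time: 18.33
tool_pos: [0.5039, -0.0138, 0.0665]
ee_rot: [-3.142, 0.0, 0.083]
wrist_force: [0.5, -0.4, 0.2]
width: 0.0794
finger_force: 0.0
```

Request:
servo_tool:
  plan:
    - [0,0,-0.1,0,0,0,80]
    - [0,0,-0.3,0,0,0,80]
    - [0,0,-0.6,0,0,0,80]
    - [0,0,-0.9,0,0,0,80]
    - [0,0,-0.9,0,0,0,80]

```text
time: 18.75
tool_pos: [0.5078, -0.0143, 0.1645]
ee_rot: [3.139, -0.013, 0.083]
wrist_force: [1.1, 0.1, 0.3]
width: 0.0801
finger_force: 0.0
```

Request:
servo_tool:
  plan:
    - [-0.3,0.9,0,0,0,-0.995,80]
    - [-0.3,0.9,0,0,0,-0.995,80]
    - [-0.3,0.9,0,0,0,-0.995,80]
    - [-0.3,0.9,0,0,0,-0.995,80]
    - [-0.3,0.9,0,0,0,-0.995,80]
    - [-0.3,0.9,0,0,0,-0.995,80]
    - [-0.3,0.9,0,0,0,-0.995,80]
    - [-0.3,0.9,0,0,0,-0.995,80]
    - [-0.3,0.9,0,0,0,-0.995,80]
    - [-0.3,0.9,0,0,0,-0.995,80]
    - [-0.3,0.9,0,0,0,-0.995,80]
    - [-0.3,0.9,0,0,0,-0.995,80]

```text
time: 19.75
tool_pos: [0.4815, -0.1059, 0.1567]
ee_rot: [-3.142, 0.0, 1.558]
wrist_force: [0.1, -0.0, 0.3]
width: 0.08
finger_force: 0.0
```

```bash
python3 -c "
from h import *
go((.4164,-.2485,.12,94.5),(.4164,-.2485,.03,94.5))"
```

```text
t 19.75 at [ 0.4815 -0.1059  0.1567] [-180.      0.     89.29] w 0.08 F [ 0.1 -0.   0.3]
shift [-1.434 -0.633  0.367] turn -0.0579
shift [0.  0.  0.9] turn 0.0
```

Request:
servo_tool:
  plan:
    - [-0.72,-0.31,0.18,0,0,-0.058,80]
    - [-0.72,-0.31,0.18,0,0,-0.058,80]
    - [-0.72,-0.31,0.18,0,0,-0.058,80]
    - [-0.72,-0.31,0.18,0,0,-0.058,80]

```text
time: 20.08
tool_pos: [0.4483, -0.1783, 0.1381]
ee_rot: [-3.141, -0.001, 1.639]
wrist_force: [-0.4, 0.6, -0.2]
width: 0.08
finger_force: 0.0
```

Request:
servo_tool:
  plan:
    - [-0.74,-0.25,0.18,0,0,0,80]
    - [-0.74,-0.25,0.18,0,0,0,80]
    - [-0.74,-0.25,0.18,0,0,0,80]
    - [-0.74,-0.25,0.18,0,0,0,80]
    - [-0.74,-0.25,0.18,0,0,0,80]
    - [-0.74,-0.25,0.18,0,0,0,80]

```text
time: 20.58
tool_pos: [0.4305, -0.2517, 0.1213]
ee_rot: [3.14, -0.0, 1.645]
wrist_force: [0.6, -0.4, -0.5]
width: 0.0802
finger_force: 0.0
```

```bash
python3 -c "
from h import *
go((.4164,-.2485,.025,94.5))
for n in('top','side'): cv2.imwrite(f'pics/{n}9.png',robot.snapshot(n)[...,::-1])
I={n:cv2.imread(f'pics/{n}9.png') for n in('top','side')}
for J in({'top':I['top']},I): print('fl',fit(box(.1,.06,.014),(.5,-.0135,np.radians(4.8)),J,z=.046,r=(.008,.008,.06)))
x0,x1,y0,y1=285,360,130,230
a=cv2.resize(I['top'][y0:y1,x0:x1],None,fx=5,fy=5,interpolation=cv2.INTER_CUBIC)
b=cv2.resize(I['side'][145:220,250:350],None,fx=4.2,fy=4.2,interpolation=cv2.INTER_CUBIC)
cv2.imwrite('pics/c9.png',np.hstack([a,cv2.copyMakeBorder(b,0,a.shape[0]-b.shape[0],0,0,0)]))"
```

```text
t 20.58 at [ 0.4305 -0.2517  0.1213] [179.94  -0.    94.26] w 0.0802 F [ 0.6 -0.4 -0.5]
shift [ 0.043 -0.139  0.963] turn -0.0027
fl (array([ 0.50182533, -0.01312151,  0.08633416]), np.float64(5.773469509112265))
fl (array([ 0.50192598, -0.01320148,  0.08343218]), np.float64(11.553524204688607))
```

View pics/c9.png

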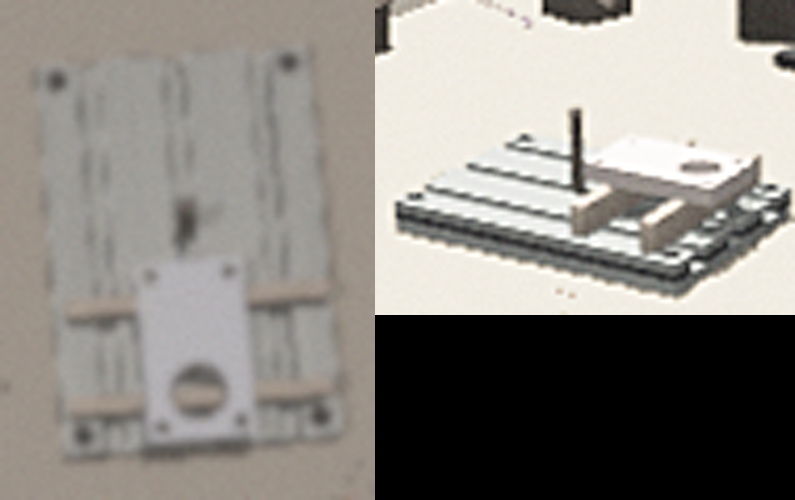

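The flange lies level on both parallels, bore to the front. The fit gives plate x = -58, y = 0.5 mm, yaw within 0.2°, with the end 16–21 mm from the stud. Next, the low block.

Request:
servo_tool:
  plan:
    - [0.04,-0.15,0.2,0,0,-0.003,80]
    - [0.04,-0.15,0.6,0,0,-0.003,80]
    - [0.04,-0.15,0.85,0,0,-0.003,80]
    - [0.04,-0.15,0.96,0,0,-0.003,80]
    - [0.04,-0.15,0.96,0,0,-0.003,80]
    - [0.04,-0.15,0.96,0,0,-0.003,44]
    - [0.04,-0.15,0.96,0,0,-0.003,44]
    - [0.04,-0.15,0.96,0,0,-0.003,44]
    - [0.04,-0.15,0.96,0,0,-0.003,44]
    - [0.04,-0.15,0.96,0,0,-0.003,44]
    - [0.04,-0.15,0.96,0,0,-0.003,44]

```text
time: 21.6
tool_pos: [0.4152, -0.2508, 0.0261]
ee_rot: [3.14, 0.002, 1.648]
wrist_force: [-0.1, 0.9, 4.4]
width: 0.0516
finger_force: 30.0
```

Request:
servo_tool:
  plan:
    - [0,0,-0.3,0,0,0,44]
    - [0,0,-0.6,0,0,0,44]
    - [0,0,-0.9,0,0,0,44]
    - [0,0,-1,0,0,0,44]
    - [0,0,-1,0,0,0,44]
    - [0,0,-1,0,0,0,44]

```text
time: 22.1
tool_pos: [0.4139, -0.2498, 0.1234]
ee_rot: [-3.14, -0.001, 1.648]
wrist_force: [-0.6, -0.2, -4.8]
width: 0.0514
finger_force: 30.0
```

```bash
python3 -c "
from h import *
go((.6168,-.0040,.13,4.8))
cv2.imwrite('pics/side10.png',robot.snapshot('side')[...,::-1]);I=cv2.imread('pics/side10.png')"
```

```text
t 22.1 at [ 0.4139 -0.2498  0.1234] [-1.7994e+02 -5.0000e-02  9.4420e+01] w 0.0514 F [-0.6 -0.2 -4.8]
shift [ 2.294  2.213 -0.066] turn 0.9957
```

Request:
servo_tool:
  plan:
    - [0.3,0.3,-0.2,0,0,0.94,44]
    - [0.9,0.9,-0.2,0,0,0.94,44]
    - [0.9,0.9,-0.2,0,0,0.94,44]
    - [0.9,0.9,-0.2,0,0,0.94,44]
    - [0.9,0.9,-0.2,0,0,0.94,44]
    - [0.9,0.9,-0.2,0,0,0.94,44]
    - [0.9,0.9,-0.2,0,0,0.94,44]
    - [0.9,0.9,-0.2,0,0,0.94,44]
    - [0.9,0.9,-0.2,0,0,0.94,44]
    - [0.9,0.9,-0.2,0,0,0.94,44]
    - [0.9,0.9,-0.2,0,0,0.94,44]
    - [0.9,0.9,-0.2,0,0,0.94,44]

```text
time: 23.15
tool_pos: [0.4954, -0.1527, 0.1409]
ee_rot: [-3.138, 0.006, 0.182]
wrist_force: [-0.5, -0.4, -4.2]
width: 0.0516
finger_force: 30.0
```

```bash
python3 -c "
from h import *
go((.6158,-.0041,.14,4.8))"
```

```text
t 23.15 at [ 0.4954 -0.1527  0.1409] [-179.79    0.32   10.44] w 0.0516 F [-0.5 -0.4 -4.2]
shift [ 1.453 -1.243  0.009] turn 0.0627
```

Request:
servo_tool:
  plan:
    - [0.9,-0.5,0,0,0,0.063,44]
    - [0.9,-0.5,0,0,0,0.063,44]
    - [0.9,-0.5,0,0,0,0.063,44]
    - [0.9,-0.5,0,0,0,0.063,44]
    - [0.9,-0.5,0,0,0,0.063,44]

```text
time: 23.57
tool_pos: [0.5749, -0.0864, 0.1408]
ee_rot: [-3.14, 0.007, 0.091]
wrist_force: [-0.3, -0.2, -3.9]
width: 0.0517
finger_force: 30.0
```

Request:
servo_tool:
  plan:
    - [0.62,-0.68,0,0,0,0,44]
    - [0.62,-0.68,0,0,0,0,44]
    - [0.62,-0.68,0,0,0,0,44]
    - [0.62,-0.68,0,0,0,0,44]
    - [0.62,-0.68,0,0,0,0,44]
    - [0.62,-0.68,0,0,0,0,44]

```text
time: 24.07
tool_pos: [0.6305, -0.0156, 0.1435]
ee_rot: [3.141, 0.003, 0.088]
wrist_force: [-0.6, 0.1, -4.9]
width: 0.0519
finger_force: 30.0
```

```bash
python3 -c "
from h import *
go((.6158,-.0041,.06,4.8),(.6158,-.0041,.0505,4.8))"
```

```text
t 24.07 at [ 0.6305 -0.0156  0.1435] [1.7997e+02 1.7000e-01 5.0500e+00] w 0.0519 F [-0.6  0.1 -4.9]
shift [-0.136 -0.127  0.835] turn 0.0027
shift [0.    0.    0.095] turn 0.0
```

Request:
servo_tool:
  plan:
    - [-0.136,-0.127,0,0,0,0.003,44]
    - [-0.136,-0.127,0.3,0,0,0.003,44]
    - [-0.136,-0.127,0.6,0,0,0.003,44]
    - [-0.136,-0.127,0.8,0,0,0.003,44]
    - [-0.136,-0.127,0.85,0,0,0.003,44]
    - [-0.136,-0.127,0.85,0,0,0.003,44]
    - [-0.136,-0.127,0.85,0,0,0.003,44]
    - [-0.136,-0.127,0.85,0,0,0.003,44]

```text
time: 24.73
tool_pos: [0.6187, -0.0035, 0.0622]
ee_rot: [3.141, -0.004, 0.084]
wrist_force: [0.1, -0.2, -3.4]
width: 0.052
finger_force: 30.0
```

```bash
python3 -c "
from h import *
go((.6158,-.0041,.0500,4.8))
cv2.imwrite('pics/side11.png',robot.snapshot('side')[...,::-1]);I={'side':cv2.imread('pics/side11.png')}
x0,x1,y0,y1=240,360,140,220
im=cv2.resize(I['side'][y0:y1,x0:x1],None,fx=6,fy=6,interpolation=cv2.INTER_CUBIC)
p=robot.get_obs()['tool_pos']
h=proj(place(stair(.036),.6158+.012,-.0031,np.radians(94.8),p[2]-.026),'side')
for q in h: cv2.circle(im,tuple(int(v) for v in (q-[x0,y0]+.5)*6-.5),2,(0,255,0),-1)
cv2.imwrite('pics/c11.png',im)"
```

```text
t 24.73 at [ 0.6187 -0.0035  0.0622] [179.94  -0.25   4.81] w 0.052 F [ 0.1 -0.2 -3.4]
shift [-0.029  0.003  0.122] turn 0.0001
```

View pics/c11.png

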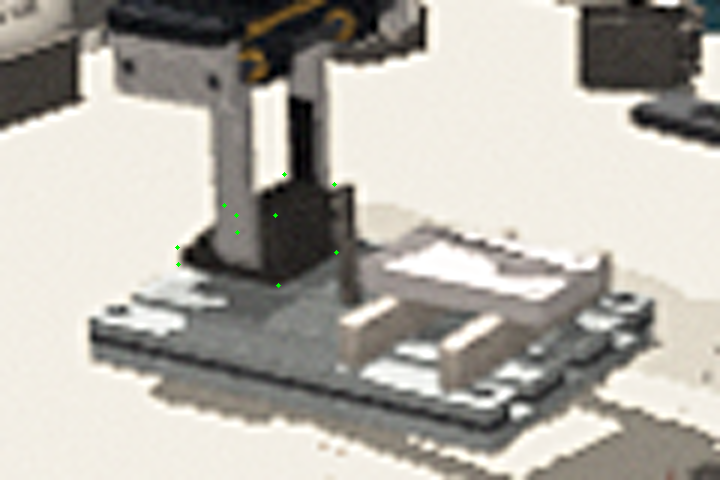

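The block hangs over its place, about 3 mm too far behind its target. Correct that and set it down.

Request:
servo_tool:
  plan:
    - [-0.029,0,0.06,0,0,0,44]
    - [-0.029,0,0.1,0,0,0,44]
    - [-0.029,0,0.12,0,0,0,44]
    - [-0.029,0,0.124,0,0,0,44]
    - [-0.029,0,0.124,0,0,0,44]
    - [-0.029,0,0.124,0,0,0,60]
    - [-0.029,0,0.124,0,0,0,70]
    - [-0.029,0,0.124,0,0,0,76]
    - [-0.029,0,0.124,0,0,0,76]

```text
time: 25.53
tool_pos: [0.6146, -0.003, 0.0474]
ee_rot: [3.141, -0.001, 0.085]
wrist_force: [-0.1, -0.7, -0.3]
width: 0.0741
finger_force: 0.0
```

Request:
servo_tool:
  plan:
    - [0,0,-0.1,0,0,0,76]
    - [0,0,-0.3,0,0,0,76]
    - [0,0,-0.6,0,0,0,76]
    - [0,0,-0.9,0,0,0,76]
    - [0,0,-1,0,0,0,76]

```text
time: 25.95
tool_pos: [0.6169, -0.0032, 0.1535]
ee_rot: [3.14, -0.009, 0.085]
wrist_force: [0.9, -0.8, 0.7]
width: 0.0765
finger_force: 0.0
```

Request:
servo_tool:
  plan:
    - [0,0.95,0,0,0,0.11,70]
    - [0,0.95,0,0,0,0.11,70]
    - [0,0.95,0,0,0,0.11,70]
    - [0,0.95,0,0,0,0.11,70]
    - [0,0.95,0,0,0,0.11,70]

```text
time: 26.37
tool_pos: [0.622, -0.0977, 0.1465]
ee_rot: [-3.14, 0.001, -0.089]
wrist_force: [0.5, 0.5, -0.9]
width: 0.0699
finger_force: 0.0
```

Request:
servo_tool:
  plan:
    - [0,0.95,0,0,0,0,70]
    - [0,0.95,0,0,0,0,70]
    - [0,0.95,0,0,0,0,70]
    - [0,0.95,0,0,0,0,70]
    - [0,0.95,0,0,0,0,70]

```text
time: 26.78
tool_pos: [0.6141, -0.1907, 0.1469]
ee_rot: [-3.14, 0.001, -0.087]
wrist_force: [0.4, 0.0, 0.5]
width: 0.07
finger_force: 0.0
```

```bash
python3 -c "
from h import *
go((.5745,-.3894,.12,-6.57),(.5745,-.3894,.02,-6.57))"
```

```text
t 26.78 at [ 0.6141 -0.1907  0.1469] [-1.799e+02  3.000e-02 -5.010e+00] w 0.07 F [0.4 0.  0.5]
shift [-0.221  2.014  0.269] turn 0.0174
shift [ 0. -0.  1.] turn 0.0
```

Request:
servo_tool:
  plan:
    - [-0.11,1,0.13,0,0,0.017,70]
    - [-0.11,1,0.13,0,0,0.017,70]
    - [-0.11,1,0.13,0,0,0.017,70]
    - [-0.11,1,0.13,0,0,0.017,70]

```text
time: 27.12
tool_pos: [0.5935, -0.2919, 0.133]
ee_rot: [-3.141, 0.002, -0.116]
wrist_force: [0.0, 0.2, 0.0]
width: 0.0699
finger_force: 0.0
```

Request:
servo_tool:
  plan:
    - [-0.14,1,0.13,0,0,0,70]
    - [-0.14,1,0.13,0,0,0,70]
    - [-0.14,1,0.13,0,0,0,70]
    - [-0.14,1,0.13,0,0,0,70]
    - [-0.14,1,0.13,0,0,0,70]
    - [-0.14,1,0.13,0,0,0,70]

```text
time: 27.62
tool_pos: [0.5702, -0.386, 0.1216]
ee_rot: [-3.14, -0.001, -0.112]
wrist_force: [-0.0, 1.7, 0.1]
width: 0.0704
finger_force: 0.0
```

```bash
python3 -c "
from h import *
go((.5745,-.3894,.02,-6.57))
for n in('top','side'): cv2.imwrite(f'pics/{n}12.png',robot.snapshot(n)[...,::-1])
I={n:cv2.imread(f'pics/{n}12.png') for n in('top','side')}
for n,J in(('top',{'top':I['top']}),('both',I)):
  print(n,'fl',fit(box(.1,.06,.014),(.5,-.0135,np.radians(4.8)),J,z=.046,r=(.008,.008,.06)))
  print(n,'blk',fit(stair(.036),(.627,-.0032,np.radians(94.8)),J,z=.024,r=(.008,.008,.06)))
x0,x1,y0,y1=285,360,130,230
a=cv2.resize(I['top'][y0:y1,x0:x1],None,fx=5,fy=5,interpolation=cv2.INTER_CUBIC)
b=cv2.resize(I['side'][145:220,250:350],None,fx=4.2,fy=4.2,interpolation=cv2.INTER_CUBIC)
cv2.imwrite('pics/c12.png',np.hstack([a,cv2.copyMakeBorder(b,0,a.shape[0]-b.shape[0],0,0,0)]))"
```

```text
t 27.62 at [ 0.5702 -0.386   0.1216] [-1.7992e+02 -4.0000e-02 -6.4300e+00] w 0.0704 F [-0.   1.7  0.1]
shift [0.046 0.029 1.016] turn 0.0016
top fl (array([ 0.501929  , -0.01319154,  0.0837016 ]), np.float64(5.860246274538877))
top blk (array([ 6.23210634e-01, -4.18028951e-05,  1.65714747e+00]), np.float64(8.001876226865996))
both fl (array([ 0.5021097 , -0.01317631,  0.08365999]), np.float64(11.7635865958938))
both blk (array([6.22443332e-01, 2.08055529e-07, 1.68298568e+00]), np.float64(20.04144780560129))
```

View pics/c12.png

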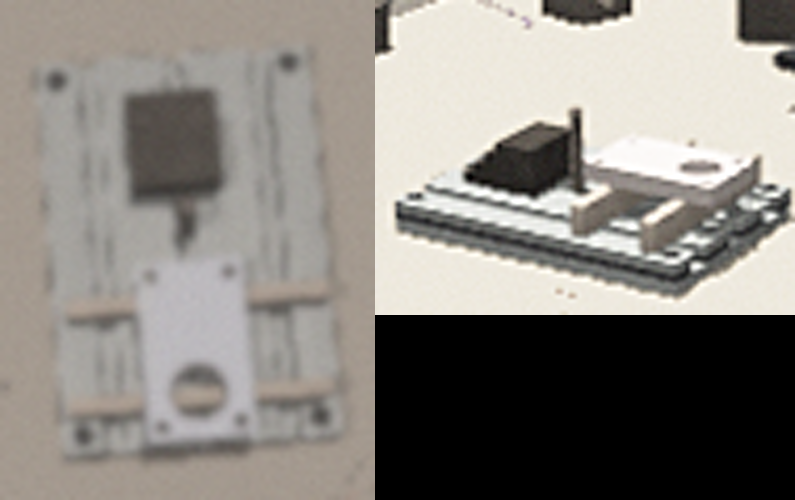

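```bash
python3 -c "
from h import *
I=cv2.imread('pics/top12.png').astype(float).mean(2)
for v in range(150,167,3):
    r=I[v,300:340]; th=(r.min()+np.median(I[v,333:345]))/2; lo=np.where(r<th)[0]
    a,b=lo[0],lo[-1]; ea=300+a-1+(r[a-1]-th)/(r[a-1]-r[a]); eb=300+b+(th-r[b])/(r[b+1]-r[b])
    w=unproj([((ea+eb)/2,v)],.06,'top')[0]; print(v,ea.round(2),eb.round(2),w.round(4),'py',((w[1]+.0088)*.9965-(w[0]-.56)*.0837).round(4))
go((.6158,-.0065,.147,4.8),(.6158,-.0065,.05,4.8))"
```

```text
150 309.49 327.72 [0.6408 0.0011 0.06  ] py 0.0031
153 309.4 328.16 [6.321e-01 6.000e-04 6.000e-02] py 0.0033
156 309.62 328.61 [ 6.235e-01 -3.000e-04  6.000e-02] py 0.0031
159 309.55 328.81 [ 6.149e-01 -5.000e-04  6.000e-02] py 0.0036
162 309.73 328.96 [ 0.6064 -0.001   0.06  ] py 0.0039
165 310.6 329.37 [ 0.5978 -0.0028  0.06  ] py 0.0029
t 27.72 at [ 0.5702 -0.3863  0.1219] [-1.7997e+02 -5.0000e-02 -6.4000e+00] w 0.0699 F [-0.2  1.  -0.2]
shift [ 0.03  -3.825 -0.251] turn -0.1245
shift [0.   0.   0.97] turn 0.0
```

The block sits about 3 mm off the slot centre, so I'll go back and centre it before the strap goes on.

Request:
servo_tool:
  plan:
    - [0.01,-0.96,-0.1,0,0,0,76]
    - [0.01,-0.96,-0.1,0,0,0,76]
    - [0.01,-0.96,-0.1,0,0,0,76]
    - [0.01,-0.96,-0.1,0,0,0,76]

```text
time: 28.05
tool_pos: [0.5825, -0.2888, 0.1329]
ee_rot: [-3.141, -0.002, -0.108]
wrist_force: [-0.6, -1.6, 0.1]
width: 0.0761
finger_force: 0.0
```

Request:
servo_tool:
  plan:
    - [0.01,-0.96,-0.1,0,0,0,76]
    - [0.01,-0.96,-0.1,0,0,0,76]
    - [0.01,-0.96,-0.1,0,0,0,76]
    - [0.01,-0.96,-0.1,0,0,0,76]

```text
time: 28.38
tool_pos: [0.5938, -0.1958, 0.1423]
ee_rot: [3.141, -0.002, -0.11]
wrist_force: [-0.0, -1.2, 0.0]
width: 0.0755
finger_force: 0.0
```

Request:
servo_tool:
  plan:
    - [0.01,-0.96,-0.06,0,0,0,76]
    - [0.01,-0.96,-0.06,0,0,0,76]
    - [0.01,-0.96,-0.06,0,0,0,76]
    - [0.01,-0.96,-0.06,0,0,0,76]

```text
time: 28.72
tool_pos: [0.6054, -0.1019, 0.1475]
ee_rot: [3.141, -0.001, -0.112]
wrist_force: [0.6, -0.2, 0.6]
width: 0.0763
finger_force: 0.0
```

Request:
servo_tool:
  plan:
    - [0.01,-0.96,0,0,0,-0.1245,76]
    - [0.01,-0.96,0,0,0,-0.1245,76]
    - [0.01,-0.96,0,0,0,-0.1245,76]
    - [0.01,-0.96,0,0,0,-0.1245,76]
    - [0.01,-0.96,0,0,0,-0.1245,76]
    - [0.01,-0.96,0,0,0,-0.1245,76]
    - [0.01,-0.96,0,0,0,-0.1245,76]

```text
time: 29.3
tool_pos: [0.6168, -0.0103, 0.1471]
ee_rot: [3.14, 0.0, 0.078]
wrist_force: [0.6, -0.1, 0.5]
width: 0.076
finger_force: 0.0
```

```bash
python3 -c "
from h import *
go((.6148,-.0035,.05,4.8))"
```

```text
t 29.3 at [ 0.6168 -0.0103  0.1471] [1.7993e+02 2.0000e-02 4.4500e+00] w 0.076 F [ 0.6 -0.1  0.5]
shift [-0.015 -0.069  0.971] turn -0.0039
```

Request:
servo_tool:
  plan:
    - [-0.015,-0.069,0.2,0,0,-0.004,76]
    - [-0.015,-0.069,0.6,0,0,-0.004,76]
    - [-0.015,-0.069,0.85,0,0,-0.004,76]
    - [-0.015,-0.069,0.96,0,0,-0.004,76]
    - [-0.015,-0.069,0.965,0,0,-0.004,76]
    - [-0.015,-0.069,0.965,0,0,-0.004,76]
    - [-0.015,-0.069,0.965,0,0,-0.004,44]
    - [-0.015,-0.069,0.965,0,0,-0.004,44]
    - [-0.015,-0.069,0.965,0,0,-0.004,44]
    - [-0.015,-0.069,0.965,0,0,-0.004,44]
    - [-0.015,-0.069,0.965,0,0,-0.004,44]

```text
time: 30.22
tool_pos: [0.6159, -0.0018, 0.0526]
ee_rot: [3.139, -0.003, 0.087]
wrist_force: [-0.1, -2.5, 4.3]
width: 0.0518
finger_force: 30.0
```

```bash
python3 -c "
from h import *
go((.6148,-.0065,.055,4.8))"
```

```text
t 30.22 at [ 0.6159 -0.0018  0.0526] [179.87  -0.18   4.99] w 0.0518 F [-0.1 -2.5  4.3]
shift [-0.015  0.046 -0.024] turn 0.0021
```

Request:
servo_tool:
  plan:
    - [0,0,-0.04,0,0,0,44]
    - [0,0.02,-0.05,0,0,0,44]
    - [0,0.035,-0.05,0,0,0,44]
    - [0,0.035,-0.04,0,0,0,44]
    - [0,0.035,-0.02,0,0,0,44]
    - [0,0.035,0.0,0,0,0,44]
    - [0,0.035,0.01,0,0,0,44]
    - [0,0.035,0.01,0,0,0,44]

```text
time: 30.88
tool_pos: [0.6146, -0.0043, 0.0526]
ee_rot: [3.141, 0.001, 0.087]
wrist_force: [-7.5, 0.5, 10.0]
width: 0.0519
finger_force: 30.0
```

Request:
servo_tool:
  plan:
    - [0,0,0,0,0,0,60]
    - [0,0,0,0,0,0,76]
    - [0,0,0,0,0,0,76]
    - [0,0,0,0,0,0,76]
    - [0,0,-0.1,0,0,0,76]
    - [0,0,-0.3,0,0,0,76]
    - [0,0,-0.6,0,0,0,76]
    - [0,0,-0.95,0,0,0,76]
    - [0,0,-0.95,0,0,0,76]

```text
time: 31.63
tool_pos: [0.6194, -0.0048, 0.1543]
ee_rot: [3.139, -0.015, 0.087]
wrist_force: [0.5, 0.3, 1.2]
width: 0.0766
finger_force: 0.0
```

Request:
servo_tool:
  plan:
    - [0,0.95,0,0,0,0.12,70]
    - [0,0.95,0,0,0,0.12,70]
    - [0,0.95,0,0,0,0.12,70]
    - [0,0.95,0,0,0,0.12,70]
    - [0,0.95,0,0,0,0.12,70]

```text
time: 32.05
tool_pos: [0.6233, -0.0991, 0.1448]
ee_rot: [-3.141, 0.0, -0.102]
wrist_force: [-0.2, 0.2, -0.1]
width: 0.07
finger_force: 0.0
```

Request:
servo_tool:
  plan:
    - [0,0.95,0,0,0,0,70]
    - [0,0.95,0,0,0,0,70]
    - [0,0.95,0,0,0,0,70]
    - [0,0.95,0,0,0,0,70]
    - [0,0.95,0,0,0,0,70]

```text
time: 32.47
tool_pos: [0.6139, -0.192, 0.1447]
ee_rot: [-3.14, 0.0, -0.101]
wrist_force: [-0.4, 0.4, 0.5]
width: 0.0701
finger_force: 0.0
```

```bash
python3 -c "
from h import *
go((.5745,-.3894,.12,-6.57),(.5745,-.3894,.02,-6.57))"
```

```text
t 32.47 at [ 0.6139 -0.192   0.1447] [-1.799e+02  1.000e-02 -5.770e+00] w 0.0701 F [-0.4  0.4  0.5]
shift [-0.193  2.003  0.247] turn 0.0088
shift [ 0. -0.  1.] turn 0.0
```

Request:
servo_tool:
  plan:
    - [-0.09,1,0.12,0,0,0.009,70]
    - [-0.09,1,0.12,0,0,0.009,70]
    - [-0.09,1,0.12,0,0,0.009,70]
    - [-0.09,1,0.12,0,0,0.009,70]

```text
time: 32.8
tool_pos: [0.594, -0.2931, 0.1317]
ee_rot: [-3.142, 0.002, -0.117]
wrist_force: [0.4, -0.6, 0.4]
width: 0.0699
finger_force: 0.0
```

Request:
servo_tool:
  plan:
    - [-0.1,1,0.12,0,0,0,70]
    - [-0.1,1,0.12,0,0,0,70]
    - [-0.1,1,0.12,0,0,0,70]
    - [-0.1,1,0.12,0,0,0,70]
    - [-0.1,1,0.12,0,0,0,70]
    - [-0.1,1,0.12,0,0,0,70]

```text
time: 33.3
tool_pos: [0.5745, -0.3876, 0.1212]
ee_rot: [-3.14, -0.001, -0.113]
wrist_force: [0.4, -0.4, -0.2]
width: 0.07
finger_force: 0.0
```

```bash
python3 -c "
from h import *
go((.5745,-.3894,.0205,-6.57))
for n in('top','side'): cv2.imwrite(f'pics/{n}13.png',robot.snapshot(n)[...,::-1])
I={n:cv2.imread(f'pics/{n}13.png') for n in('top','side')}
for J in ({'top':I['top']},I):
  print('fl',fit(box(.1,.06,.014),(.5,-.0135,np.radians(4.8)),J,z=.046,r=(.008,.008,.06)))
  print('blk',fit(stair(.036),(.624,-.0032,np.radians(94.8)),J,z=.024,r=(.008,.008,.06)))
print(fit(box(.01,.01,.060),(.573,-.0077,.08),I,z=.024,r=(.006,.006,.0)))
"
```

```text
t 33.3 at [ 0.5745 -0.3876  0.1212] [-1.7992e+02 -4.0000e-02 -6.4700e+00] w 0.07 F [ 0.4 -0.4 -0.2]
shift [0.002 0.018 1.007] turn 0.0011
fl (array([ 0.50179893, -0.01314854,  0.08565162]), np.float64(5.870059485259033))
blk (array([ 6.21994079e-01, -1.63723467e-03,  1.64646163e+00]), np.float64(8.119513742667978))
fl (array([ 0.50201274, -0.01314164,  0.08351287]), np.float64(11.775589560121887))
blk (array([ 0.61973673, -0.00269294,  1.63657922]), np.float64(20.19118446598967))
(array([ 0.57411627, -0.00710104,  0.66798747]), np.float64(16.812425528053357))
```

```bash
python3 -c "
from h import *
I=cv2.imread('pics/top13.png').astype(float).mean(2)
for u in(313,315,326,328):
    print(u,I[140:180,u].round().astype(int).tolist())
    for v in(165,168,170,172): print(v,unproj([(u,v)],.024,'top')[0].round(4),unproj([(u,v)],.06,'top')[0].round(4))
for px in(.028,.033,.038): print(px,proj([[.56+.9965*px,-.0088+.0837*px,z] for z in(.024,.06)],'top').round(1).tolist())
"
```

```text
313 [147, 147, 160, 160, 162, 161, 160, 158, 139, 109, 84, 76, 76, 78, 78, 74, 78, 81, 78, 78, 79, 76, 80, 80, 81, 79, 81, 74, 60, 71, 103, 137, 159, 163, 164, 163, 168, 166, 166, 165]
165 [0.6053 0.0171 0.024 ] [0.5978 0.0168 0.06  ]
168 [0.5965 0.0171 0.024 ] [0.5893 0.0168 0.06  ]
170 [0.5906 0.0171 0.024 ] [0.5836 0.0168 0.06  ]
172 [0.5847 0.0171 0.024 ] [0.5779 0.0168 0.06  ]
315 [153, 155, 159, 160, 161, 158, 158, 154, 138, 104, 84, 77, 80, 82, 81, 78, 78, 77, 79, 80, 78, 75, 78, 78, 78, 80, 78, 70, 62, 71, 98, 136, 158, 167, 166, 167, 164, 166, 165, 166]
165 [0.6053 0.0113 0.024 ] [0.5978 0.0112 0.06  ]
168 [0.5965 0.0113 0.024 ] [0.5893 0.0112 0.06  ]
170 [0.5906 0.0113 0.024 ] [0.5836 0.0112 0.06  ]
172 [0.5847 0.0113 0.024 ] [0.5779 0.0112 0.06  ]
326 [152, 160, 160, 160, 161, 161, 159, 140, 113, 84, 83, 82, 82, 81, 81, 81, 81, 79, 78, 75, 80, 79, 83, 83, 77, 78, 69, 62, 68, 94, 121, 138, 144, 146, 150, 159, 164, 165, 168, 164]
165 [ 0.6053 -0.0205  0.024 ] [ 0.5978 -0.0196  0.06  ]
168 [ 0.5965 -0.0205  0.024 ] [ 0.5893 -0.0196  0.06  ]
170 [ 0.5906 -0.0204  0.024 ] [ 0.5836 -0.0195  0.06  ]
172 [ 0.5847 -0.0204  0.024 ] [ 0.5779 -0.0195  0.06  ]
328 [154, 158, 159, 162, 160, 161, 157, 154, 134, 126, 116, 109, 105, 100, 97, 94, 92, 90, 86, 83, 83, 82, 83, 83, 80, 76, 72, 67, 83, 105, 133, 147, 148, 153, 159, 162, 165, 168, 166, 165]
165 [ 0.6053 -0.0263  0.024 ] [ 0.5978 -0.0252  0.06  ]
168 [ 0.5965 -0.0262  0.024 ] [ 0.5893 -0.0252  0.06  ]
170 [ 0.5906 -0.0262  0.024 ] [ 0.5836 -0.0251  0.06  ]
172 [ 0.5847 -0.0262  0.024 ] [ 0.5779 -0.0251  0.06  ]
0.028 [[321.2, 170.9], [321.3, 168.5]]
0.033 [[321.0, 169.2], [321.2, 166.7]]
0.038 [[320.9, 167.5], [321.0, 165.0]]
```

The block's near face is only about 13 mm behind the stud. I'll move it 6.5 mm further back.

Request:
servo_tool:
  plan:
    - [0.01,-0.96,-0.1,0,0,0,76]
    - [0.01,-0.96,-0.1,0,0,0,76]
    - [0.01,-0.96,-0.1,0,0,0,76]
    - [0.01,-0.96,-0.1,0,0,0,76]

```text
time: 33.73
tool_pos: [0.5869, -0.2903, 0.1324]
ee_rot: [-3.141, -0.002, -0.109]
wrist_force: [0.4, 0.3, -0.4]
width: 0.0757
finger_force: 0.0
```

Request:
servo_tool:
  plan:
    - [0.01,-0.96,-0.1,0,0,0,76]
    - [0.01,-0.96,-0.1,0,0,0,76]
    - [0.01,-0.96,-0.1,0,0,0,76]
    - [0.01,-0.96,-0.1,0,0,0,76]

```text
time: 34.07
tool_pos: [0.5982, -0.1974, 0.1418]
ee_rot: [3.141, -0.002, -0.111]
wrist_force: [-0.1, -0.4, -0.3]
width: 0.0761
finger_force: 0.0
```

Request:
servo_tool:
  plan:
    - [0.01,-0.96,-0.06,0,0,0,76]
    - [0.01,-0.96,-0.06,0,0,0,76]
    - [0.01,-0.96,-0.06,0,0,0,76]
    - [0.01,-0.96,-0.06,0,0,0,76]

```text
time: 34.4
tool_pos: [0.61, -0.1035, 0.147]
ee_rot: [3.141, -0.001, -0.112]
wrist_force: [-0.1, -0.6, -0.2]
width: 0.076
finger_force: 0.0
```

Request:
servo_tool:
  plan:
    - [0.01,-0.96,0,0,0,-0.1225,76]
    - [0.01,-0.96,0,0,0,-0.1225,76]
    - [0.01,-0.96,0,0,0,-0.1225,76]
    - [0.01,-0.96,0,0,0,-0.1225,76]
    - [0.01,-0.96,0,0,0,-0.1225,76]
    - [0.01,-0.96,0,0,0,-0.1225,76]
    - [0.01,-0.96,0,0,0,-0.1225,76]

```text
time: 34.98
tool_pos: [0.6214, -0.012, 0.1466]
ee_rot: [3.14, 0.0, 0.074]
wrist_force: [0.3, 0.1, 0.1]
width: 0.0759
finger_force: 0.0
```

```bash
python3 -c "
from h import *
go((.6146,-.0050,.05,4.8))"
```

```text
t 34.98 at [ 0.6214 -0.012   0.1466] [1.7993e+02 2.0000e-02 4.2200e+00] w 0.0759 F [0.3 0.1 0.1]
shift [-0.063 -0.075  0.966] turn -0.0064
```

Request:
servo_tool:
  plan:
    - [-0.06,-0.075,0.2,0,0,-0.0064,76]
    - [-0.06,-0.075,0.6,0,0,-0.0064,76]
    - [-0.06,-0.075,0.85,0,0,-0.0064,76]
    - [-0.06,-0.075,0.95,0,0,-0.0064,76]
    - [-0.06,-0.075,0.96,0,0,-0.0064,76]
    - [-0.06,-0.075,0.96,0,0,-0.0064,76]
    - [-0.06,-0.075,0.96,0,0,-0.0064,44]
    - [-0.06,-0.075,0.96,0,0,-0.0064,44]
    - [-0.06,-0.075,0.96,0,0,-0.0064,44]
    - [-0.06,-0.075,0.96,0,0,-0.0064,44]
    - [-0.06,-0.075,0.96,0,0,-0.0064,44]

```text
time: 35.9
tool_pos: [0.616, -0.0031, 0.0526]
ee_rot: [3.139, -0.003, 0.087]
wrist_force: [0.4, -1.9, 3.4]
width: 0.0519
finger_force: 30.0
```

Request:
servo_tool:
  plan:
    - [0,0,-0.04,0,0,0,44]
    - [0.03,0.01,-0.05,0,0,0,44]
    - [0.065,0.015,-0.05,0,0,0,44]
    - [0.065,0.015,-0.05,0,0,0,44]
    - [0.065,0.015,-0.03,0,0,0,44]
    - [0.065,0.015,-0.01,0,0,0,44]
    - [0.065,0.015,0.0,0,0,0,44]
    - [0.065,0.015,0.0,0,0,0,44]

```text
time: 36.57
tool_pos: [0.6214, -0.0031, 0.0526]
ee_rot: [3.142, -0.0, 0.087]
wrist_force: [-3.6, 1.2, 4.3]
width: 0.052
finger_force: 30.0
```

Request:
servo_tool:
  plan:
    - [0,0,0,0,0,0,60]
    - [0,0,0,0,0,0,76]
    - [0,0,0,0,0,0,76]
    - [0,0,0,0,0,0,76]
    - [0,0,-0.1,0,0,0,76]
    - [0,0,-0.3,0,0,0,76]
    - [0,0,-0.6,0,0,0,76]
    - [0,0,-0.95,0,0,0,76]
    - [0,0,-0.95,0,0,0,76]

```text
time: 37.32
tool_pos: [0.6257, -0.0036, 0.1555]
ee_rot: [3.139, -0.015, 0.087]
wrist_force: [0.8, -0.0, 1.5]
width: 0.076
finger_force: 0.0
```

Request:
servo_tool:
  plan:
    - [0,0.95,0,0,0,0.12,70]
    - [0,0.95,0,0,0,0.12,70]
    - [0,0.95,0,0,0,0.12,70]
    - [0,0.95,0,0,0,0.12,70]
    - [0,0.95,0,0,0,0.12,70]

```text
time: 37.73
tool_pos: [0.6297, -0.098, 0.1459]
ee_rot: [-3.141, -0.0, -0.102]
wrist_force: [0.5, 1.1, -0.4]
width: 0.0701
finger_force: 0.0
```

Request:
servo_tool:
  plan:
    - [0,0.95,0,0,0,0,70]
    - [0,0.95,0,0,0,0,70]
    - [0,0.95,0,0,0,0,70]
    - [0,0.95,0,0,0,0,70]
    - [0,0.95,0,0,0,0,70]
    - [0,0.95,0,0,0,0,70]

```text
time: 38.23
tool_pos: [0.6204, -0.19, 0.1458]
ee_rot: [-3.14, 0.0, -0.099]
wrist_force: [0.9, 0.0, 0.1]
width: 0.0699
finger_force: 0.0
```

```bash
python3 -c "
from h import *
go((.5745,-.3894,.12,-6.57),(.5745,-.3894,.02,-6.57))"
```

```text
t 38.23 at [ 0.6204 -0.19    0.1458] [-179.92    0.     -5.68] w 0.0699 F [0.9 0.  0.1]
shift [-0.26   2.03   0.258] turn 0.0098
shift [ 0. -0.  1.] turn 0.0
```

Request:
servo_tool:
  plan:
    - [-0.13,1,0.12,0,0,0.01,70]
    - [-0.13,1,0.12,0,0,0.01,70]
    - [-0.13,1,0.12,0,0,0.01,70]
    - [-0.13,1,0.12,0,0,0.01,70]

```text
time: 38.57
tool_pos: [0.5961, -0.2921, 0.1328]
ee_rot: [3.141, 0.002, -0.119]
wrist_force: [-0.1, 0.4, 0.0]
width: 0.0698
finger_force: 0.0
```

Request:
servo_tool:
  plan:
    - [-0.13,1,0.12,0,0,0,70]
    - [-0.13,1,0.12,0,0,0,70]
    - [-0.13,1,0.12,0,0,0,70]
    - [-0.13,1,0.12,0,0,0,70]
    - [-0.13,1,0.12,0,0,0,70]
    - [-0.13,1,0.12,0,0,0,70]

```text
time: 39.07
tool_pos: [0.5737, -0.3859, 0.1222]
ee_rot: [-3.14, -0.001, -0.115]
wrist_force: [0.1, 0.3, 0.3]
width: 0.0702
finger_force: 0.0
```

```bash
python3 -c "
from h import *
go((.5745,-.3894,.0205,-6.57))
for n in('top','side'): cv2.imwrite(f'pics/{n}14.png',robot.snapshot(n)[...,::-1])
I={n:cv2.imread(f'pics/{n}14.png') for n in('top','side')}
for J in ({'top':I['top']},I):
  v,s=fit(stair(.036),(.627,-.0032,np.radians(94.8)),J,z=.024,r=(.008,.008,.06));d=v[:2]-[.56,-.0088]
  print('blk px,py,yaw',(d@[.9965,.0837]).round(4),(d@[-.0837,.9965]).round(4),np.degrees(v[2]).round(1))
print(I['top'][140:176,314].mean(1).round().astype(int).tolist())
"
```

```text
t 39.07 at [ 0.5737 -0.3859  0.1222] [-1.7992e+02 -4.0000e-02 -6.5800e+00] w 0.0702 F [0.1 0.3 0.3]
shift [0.012 0.034 1.017] turn -0.0001
blk px,py,yaw 0.0678 0.0029 94.2
blk px,py,yaw 0.0665 0.0028 95.6
[148, 147, 158, 160, 160, 160, 140, 108, 82, 78, 80, 78, 79, 79, 78, 80, 77, 78, 79, 77, 78, 79, 79, 82, 76, 67, 62, 70, 100, 136, 159, 164, 167, 163, 165, 165]
```

The block is now at plate x = 67, y < 3 mm, and square. Take the strap.

Request:
servo_tool:
  plan:
    - [0.012,0.034,0.3,0,0,0,70]
    - [0.012,0.034,0.7,0,0,0,70]
    - [0.012,0.034,0.9,0,0,0,70]
    - [0.012,0.034,1.0,0,0,0,70]
    - [0.012,0.034,1.0,0,0,0,70]
    - [0.012,0.034,1.0,0,0,0,30]
    - [0.012,0.034,1.0,0,0,0,30]
    - [0.012,0.034,1.0,0,0,0,30]
    - [0.012,0.034,1.0,0,0,0,30]
    - [0.012,0.034,1.0,0,0,0,30]
    - [0.012,0.034,1.0,0,0,0,30]

```text
time: 40.08
tool_pos: [0.5737, -0.3922, 0.023]
ee_rot: [3.141, -0.002, -0.117]
wrist_force: [-0.7, 1.2, 3.4]
width: 0.0397
finger_force: 30.0
```

Request:
servo_tool:
  plan:
    - [0,0,-0.3,0,0,0,30]
    - [0,0,-0.6,0,0,0,30]
    - [0,0,-0.9,0,0,0,30]
    - [0,0,-1,0,0,0,30]
    - [0,0,-1,0,0,0,30]

```text
time: 40.5
tool_pos: [0.5747, -0.3932, 0.1257]
ee_rot: [3.138, -0.006, -0.117]
wrist_force: [0.7, -0.4, -3.9]
width: 0.0397
finger_force: 30.0
```

```bash
python3 -c "
from h import *
go((.5815,-.0065,.145,4.8))
for n in('top','side'): cv2.imwrite(f'pics/{n}15.png',robot.snapshot(n)[...,::-1])
p=robot.get_obs()['tool_pos']
print(p,fit(box(.15,.04,.012),(.574,-.389,np.radians(-6.5)),{'side':cv2.imread('pics/side15.png')},z=p[2]-.0215))"
```

```text
t 40.5 at [ 0.5747 -0.3932  0.1257] [179.77  -0.35  -6.72] w 0.0397 F [ 0.7 -0.4 -3.9]
shift [-0.385 -3.848 -0.193] turn -0.1281
[ 0.57255496 -0.39144562  0.11997589] (array([ 0.57389812, -0.39332959, -0.11477093]), np.float64(8.810382641699103))
```

Request:
servo_tool:
  plan:
    - [-0.09,-0.95,-0.1,0,0,0,30]
    - [-0.09,-0.95,-0.1,0,0,0,30]
    - [-0.09,-0.95,-0.1,0,0,0,30]
    - [-0.09,-0.95,-0.1,0,0,0,30]

```text
time: 40.93
tool_pos: [0.5746, -0.2918, 0.1287]
ee_rot: [-3.138, 0.005, -0.113]
wrist_force: [-0.8, -0.5, -3.0]
width: 0.0397
finger_force: 30.0
```

Request:
servo_tool:
  plan:
    - [-0.09,-0.95,-0.1,0,0,0,30]
    - [-0.09,-0.95,-0.1,0,0,0,30]
    - [-0.09,-0.95,-0.1,0,0,0,30]
    - [-0.09,-0.95,-0.1,0,0,0,30]

```text
time: 41.27
tool_pos: [0.5771, -0.198, 0.14]
ee_rot: [-3.14, 0.003, -0.113]
wrist_force: [-0.1, -0.3, -3.2]
width: 0.0391
finger_force: 30.0
```

Request:
servo_tool:
  plan:
    - [-0.09,-0.95,0,0,0,-0.128,30]
    - [-0.09,-0.95,0,0,0,-0.128,30]
    - [-0.09,-0.95,0,0,0,-0.128,30]
    - [-0.09,-0.95,0,0,0,-0.128,30]
    - [-0.09,-0.95,0,0,0,-0.128,30]

```text
time: 41.68
tool_pos: [0.5794, -0.1066, 0.1403]
ee_rot: [3.14, 0.002, 0.084]
wrist_force: [1.0, -0.2, -2.9]
width: 0.0395
finger_force: 30.0
```

```bash
python3 -c "
from h import *
go((.5815,-.0078,.140,4.8))"
```

```text
t 41.68 at [ 0.5794 -0.1066  0.1403] [1.7993e+02 1.3000e-01 4.8000e+00] w 0.0395 F [ 1.  -0.2 -2.9]
shift [ 0.104 -0.983  0.003] turn -0.0
```

Request:
servo_tool:
  plan:
    - [0.104,-0.4,0,0,0,0,30]
    - [0.104,-0.8,0,0,0,0,30]
    - [0.104,-0.98,0,0,0,0,30]
    - [0.104,-0.98,0,0,0,0,30]
    - [0.104,-0.98,0,0,0,0,30]
    - [0.104,-0.98,0,0,0,0,30]
    - [0.104,-0.98,0,0,0,0,30]
    - [0.104,-0.98,0,0,0,0,30]

```text
time: 42.35
tool_pos: [0.5821, -0.009, 0.1416]
ee_rot: [3.141, 0.0, 0.081]
wrist_force: [0.2, 0.0, -3.3]
width: 0.0394
finger_force: 30.0
```

```bash
python3 -c "
from h import *
go((.5815,-.0078,.0685,4.8))
for n in('top','side'): cv2.imwrite(f'pics/{n}16.png',robot.snapshot(n)[...,::-1])
I={n:cv2.imread(f'pics/{n}16.png') for n in('top','side')}
p=robot.get_obs()['tool_pos']
print(fit(box(.15,.04,.012),(p[0],p[1],np.radians(4.8)),{'side':I['side']},z=p[2]-.022,r=(.008,.008,.06)))
b=cv2.resize(I['side'][110:220,240:360],None,fx=4.5,fy=4.5,interpolation=cv2.INTER_CUBIC)
a=cv2.resize(I['top'][130:230,290:345],None,fx=4.5,fy=4.5,interpolation=cv2.INTER_CUBIC)
cv2.imwrite('pics/c16.png',np.hstack([b[:450],a]))"
```

```text
t 42.35 at [ 0.5821 -0.009   0.1416] [1.7996e+02 1.0000e-02 4.6600e+00] w 0.0394 F [ 0.2  0.  -3.3]
shift [-0.005 -0.012  0.731] turn -0.0016
(array([ 0.57886769, -0.00483294,  0.08837215]), np.float64(12.754745976056688))
```

View pics/c16.png

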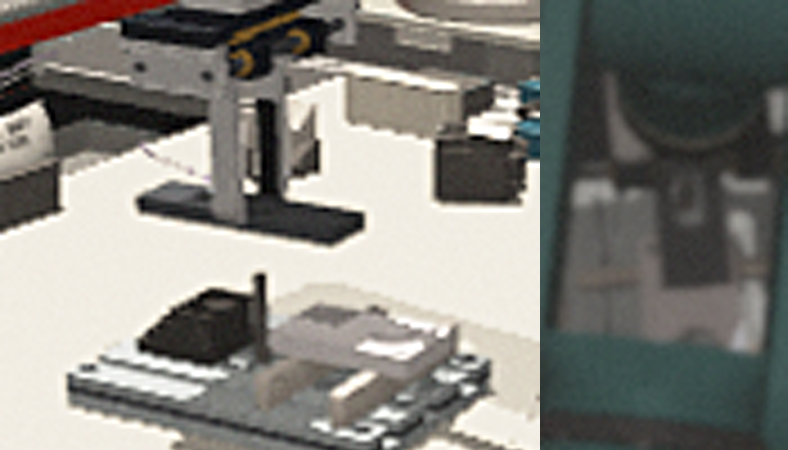

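```bash
python3 -c "
from h import *
I=cv2.imread('pics/top16.png').astype(float).mean(2)
for v in(180,184,187,190,192):
    r=I[v,310:340]; c=I[v,321:328].min(); 
    i=15
    while r[i]<c+22: i-=1
    j=15
    while r[j]<c+22: j+=1
    ea=310+i+(r[i]-c-22)/(r[i]-r[i+1]); eb=310+j-(r[j]-c-22)/(r[j]-r[j-1])
    w=unproj([(ea,v),(eb,v)],.131,'top'); m=w.mean(0); print(v,w[:,1].round(4),m.round(4),'py',((m[1]+.0088)*.9965-(m[0]-.56)*.0837).round(4))
print(I[185:200,325].round())"
```

```text
180 [ 0.0096 -0.0295] [ 0.5433 -0.01    0.131 ] py 0.0002
184 [ 0.0087 -0.0322] [ 0.5328 -0.0117  0.131 ] py -0.0006
187 [ 0.0062 -0.0318] [ 0.5249 -0.0128  0.131 ] py -0.001
190 [ 0.0063 -0.0332] [ 0.517  -0.0135  0.131 ] py -0.0011
192 [ 0.0058 -0.0325] [ 0.5118 -0.0133  0.131 ] py -0.0005
[ 55.  54.  53.  56.  56.  60.  52.  59.  71.  98. 112. 113. 115. 115.
 113.]
```

The strap is centred over the stud: the fit gives 0.6 mm off the slot line, with its front edge where expected. Lower it over the stud, stopping just above seating.

Request:
servo_tool:
  plan:
    - [-0.005,0,0.1,0,0,-0.0016,30]
    - [-0.005,0,0.2,0,0,-0.0016,30]
    - [-0.005,0,0.28,0,0,-0.0016,30]
    - [-0.005,0,0.36,0,0,-0.0016,30]
    - [-0.005,0,0.44,0,0,-0.0016,30]
    - [-0.005,0,0.5,0,0,-0.0016,30]
    - [-0.005,0,0.52,0,0,-0.0016,30]
    - [-0.005,0,0.52,0,0,-0.0016,30]
    - [-0.005,0,0.52,0,0,-0.0016,30]
    - [-0.005,0,0.52,0,0,-0.0016,30]

```text
time: 43.28
tool_pos: [0.5819, -0.0072, 0.0905]
ee_rot: [3.141, -0.001, 0.086]
wrist_force: [-0.3, -0.6, -4.1]
width: 0.0396
finger_force: 30.0
```

```bash
python3 -c "
from h import *
go((.5815,-.0085,.0825,4.8))"
```

```text
t 43.28 at [ 0.5819 -0.0072  0.0905] [ 1.7998e+02 -8.0000e-02  4.9500e+00] w 0.0396 F [-0.3 -0.6 -4.1]
shift [-0.005  0.013  0.08 ] turn 0.0017
```

No contact force, and the stud is through the slot. Seat the strap slowly, checking before release.

Request:
servo_tool:
  plan:
    - [0,0.01,0.04,0,0,0.001,30]
    - [0,0.01,0.06,0,0,0.001,30]
    - [0,0.01,0.07,0,0,0.001,30]
    - [0,0.01,0.08,0,0,0.001,30]
    - [0,0.01,0.085,0,0,0.001,30]
    - [0,0.01,0.085,0,0,0.001,30]
    - [0,0.01,0.085,0,0,0.001,30]

```text
time: 43.87
tool_pos: [0.5816, -0.0082, 0.0826]
ee_rot: [3.141, -0.001, 0.085]
wrist_force: [-3.9, -0.2, 5.8]
width: 0.0396
finger_force: 30.0
```

```bash
python3 -c "
from h import *
go((.5815,-.0085,.0825,4.8))"
```

```text
t 43.87 at [ 0.5816 -0.0082  0.0826] [ 1.7998e+02 -4.0000e-02  4.8600e+00] w 0.0396 F [-3.9 -0.2  5.8]
shift [-0.001  0.003  0.001] turn 0.0006
```

Request:
servo_tool:
  plan:
    - [0,0,-0.003,0,0,0,30]
    - [0,0,-0.003,0,0,0,46]
    - [0,0,-0.003,0,0,0,56]
    - [0,0,-0.003,0,0,0,62]
    - [0,0,-0.003,0,0,0,62]
    - [0,0,-0.1,0,0,0,62]
    - [0,0,-0.3,0,0,0,62]
    - [0,0,-0.6,0,0,0,62]
    - [0,0,-0.9,0,0,0,62]
    - [0,0,-0.9,0,0,0,62]

```text
time: 44.7
tool_pos: [0.5853, -0.0085, 0.1797]
ee_rot: [3.139, -0.014, 0.085]
wrist_force: [1.2, -0.1, 1.2]
width: 0.0621
finger_force: 0.0
```

Request:
servo_tool:
  plan:
    - [-0.4,0.95,0,0,0,0,62]
    - [-0.4,0.95,0,0,0,0,62]
    - [-0.4,0.95,0,0,0,0,62]
    - [-0.4,0.95,0,0,0,0,62]

```text
time: 45.03
tool_pos: [0.5487, -0.1099, 0.1716]
ee_rot: [3.14, -0.0, 0.08]
wrist_force: [0.5, -0.3, -0.2]
width: 0.0618
finger_force: 0.0
```

Request:
servo_tool:
  plan:
    - [-0.5,0.95,0,0,0,0,62]
    - [-0.5,0.95,0,0,0,0,62]
    - [-0.5,0.95,0,0,0,0,62]
    - [-0.5,0.95,0,0,0,0,62]
    - [-0.5,0.95,0,0,0,0,62]
    - [-0.5,0.95,0,0,0,0,62]

```text
time: 45.53
tool_pos: [0.5085, -0.204, 0.1713]
ee_rot: [-3.141, -0.001, 0.085]
wrist_force: [0.6, 0.1, -0.2]
width: 0.062
finger_force: 0.0
```

```bash
python3 -c "
from h import *
go()
for n in('top','side'): cv2.imwrite(f'pics/{n}17.png',robot.snapshot(n)[...,::-1])
I={n:cv2.imread(f'pics/{n}17.png') for n in('top','side')}
for k,M,x0,z in(('fl',box(.1,.06,.014),(.502,-.0132,.0837),.046),('strap',box(.15,.04,.012),(.5815,-.0075,.0837),.060)):
  v,s=fit(M,x0,I,z=z,r=(.006,.006,.05)); d=v[:2]-[.56,-.0088]; print(k,(d@[.9965,.0837]).round(4),(d@[-.0837,.9965]).round(4),np.degrees(v[2]).round(1))
a=cv2.resize(I['top'][130:230,285:360],None,fx=5,fy=5,interpolation=cv2.INTER_CUBIC)
b=cv2.resize(I['side'][145:220,250:350],None,fx=4.2,fy=4.2,interpolation=cv2.INTER_CUBIC)
cv2.imwrite('pics/c17.png',np.hstack([a,cv2.copyMakeBorder(b,0,a.shape[0]-b.shape[0],0,0,0)]))"
```

```text
t 45.53 at [ 0.5085 -0.204   0.1713] [-1.7995e+02 -4.0000e-02  4.9000e+00] w 0.062 F [ 0.6  0.1 -0.2]
fl -0.0578 0.0002 4.7
strap 0.0219 -0.0002 4.0
```

View pics/c17.png

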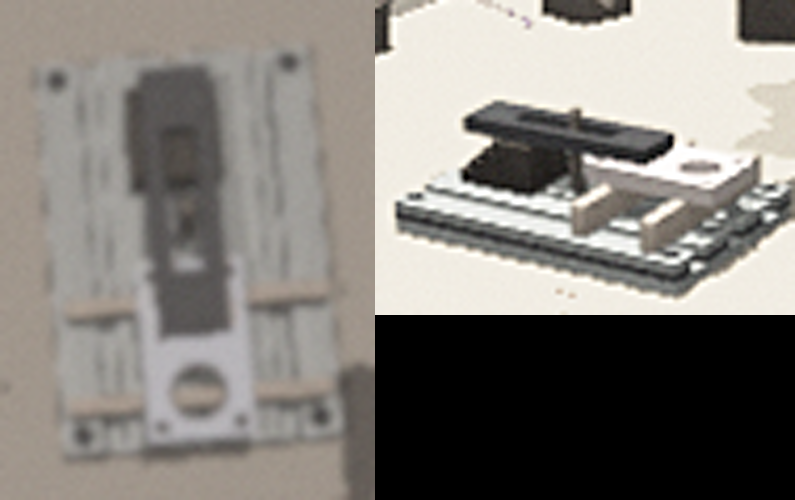

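The strap lies level on block and flange, with the stud through the slot near its middle (stud at ~(183,215) in the crop). It is within 1 mm and 1° of the plate axis. Hand in.

```bash
python3 -c "
from bench import robot
print(robot.close_job())"
```

```text
the job is handed in; nothing more can be done
None
```

The setup is handed in after about 46 s of robot time: flange plate on both parallels, lower step block behind the stud, strap level over the stud. The last camera measurements put the flange and strap within 1 mm of the middle slot, the block about 3 mm off it, and everything about square; no verdict came back.

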